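# Change the batch in a bench polishing barrel

### The job

Switch the polishing drive's isolator off, lift the blue barrel off the drive and tip it low over the white inspection tray until every polished brass spacer lies in the tray, then stand the empty barrel upright in its collar on the drive again. Next put every dark raw blank from the plywood board into the barrel, and only then switch the isolator back fully on. Never switch on while the barrel is off the drive, and leave the other things on the bench where they are.

Things in the scene. Friction and masses are not known exactly. Their poses are not given: they have to be found in the camera images.
- barrel_center (a point): centre, half-way up, of the loose blue polishing barrel, an open eight-sided pot 62 mm across outer flats (67 corners), 80 tall, wall 3.5, floor 5, inside 55 across and 75 deep, slippery lining, white band at the rim, 220 g. z points from floor to mouth; the mouth is 40 mm above this point. Its outer flats, 25 mm wide, face its x and y axes and the 45 degree directions between.
- seat (a point): centre of the black rubber plate on the green polishing drive, where the barrel stands: 45 mm above the bench, on a fixed green housing 150 x 150 x 37 mm. A round steel collar, 80 mm inside and 92 mm outside, stands 9 mm above the plate round the barrel's foot. The drive itself never runs here. z is up.
- isolator (a joint): angle of the polishing drive's isolator lever, rad: 1.0 is fully on (leaning over the green mark), 0 fully off (over the red mark). It swings in a vertical plane, stays where it is left and moves with about 1 N at the ball. 80 mm from hinge to ball centre.
- isolator_tip (a point): centre of the red ball, 26 mm in diameter, at the tip of the isolator lever; moves with the lever. About 92 mm above the bench at either end of the swing and 102 mm in the middle.
- isolator_base: fixed grey block, 70 x 50 x 25 mm, that carries the isolator lever; origin at the centre of its underside. Its x axis (level) points from off to on, so the ball moves along +x for on; the hinge is 22 mm above the origin, its axis along y. The ball is at x = -38 mm when off and +38 mm when on.
- tray_floor (a point): centre of the grey-lined inner floor of the fixed white inspection tray, 5 mm above the bench. The tray is 200 mm (its x) by 170 mm (its y) outside, with walls 5 mm thick and 40 mm high above the bench.
- board: fixed plywood board for raw blanks, 200 x 200 mm, 8 mm thick, with a lip 4 mm wide and 4 mm high round its edge; origin at the centre of its underside.
- done0_center (a point): bright brass-coloured polished hexagonal spacer, 16 mm across flats (18.5 corners), 18 mm tall, a dark hole in each end, 30 g. Point at its centre; z runs along it through the hole, x is square to one pair of side flats (the others at 60 degree steps). Starts inside the barrel. May be absent.
- done1_center (a point): bright brass-coloured polished hexagonal spacer, 16 mm across flats (18.5 corners), 18 mm tall, a dark hole in each end, 30 g. Point at its centre; z runs along it through the hole, x is square to one pair of side flats (the others at 60 degree steps). Starts inside the barrel. May be absent.
- done2_center (a point): bright brass-coloured polished hexagonal spacer, 16 mm across flats (18.5 corners), 18 mm tall, a dark hole in each end, 30 g. Point at its centre; z runs along it through the hole, x is square to one pair of side flats (the others at 60 degree steps). Starts inside the barrel. May be absent.
- done3_center (a point): bright brass-coloured polished hexagonal spacer, 16 mm across flats (18.5 corners), 18 mm tall, a dark hole in each end, 30 g. Point at its centre; z runs along it through the hole, x is square to one pair of side flats (the others at 60 degree steps). Starts inside the barrel. May be absent.
- done4_center (a point): bright brass-coloured polished hexagonal spacer, 16 mm across flats (18.5 corners), 18 mm tall, a dark hole in each end, 30 g. Point at its centre; z runs along it through the hole, x is square to one pair of side flats (the others at 60 degree steps). Starts inside the barrel. May be absent.
- blank0_center (a point): dull dark-grey raw blank, a hexagonal spacer, 16 mm across flats (18.5 corners), 18 mm tall, a dark hole in each end, 30 g. Point at its centre; z runs along it through the hole, x is square to one pair of side flats (the others at 60 degree steps). Starts standing on the plywood board. May be absent.
- blank1_center (a point): dull dark-grey raw blank, a hexagonal spacer, 16 mm across flats (18.5 corners), 18 mm tall, a dark hole in each end, 30 g. Point at its centre; z runs along it through the hole, x is square to one pair of side flats (the others at 60 degree steps). Starts standing on the plywood board. May be absent.
- blank2_center (a point): dull dark-grey raw blank, a hexagonal spacer, 16 mm across flats (18.5 corners), 18 mm tall, a dark hole in each end, 30 g. Point at its centre; z runs along it through the hole, x is square to one pair of side flats (the others at 60 degree steps). Starts standing on the plywood board. May be absent.
- blank3_center (a point): dull dark-grey raw blank, a hexagonal spacer, 16 mm across flats (18.5 corners), 18 mm tall, a dark hole in each end, 30 g. Point at its centre; z runs along it through the hole, x is square to one pair of side flats (the others at 60 degree steps). Starts standing on the plywood board. May be absent.
- tape_roll: loose roll of clear tape lying flat, 50 mm across, 20 mm high; origin under its centre. Not part of the job.
- deburr: loose red-handled hand tool, 160 mm long and 26 mm thick, lying along its x; origin under its middle. Not part of the job.
- wipes: loose white jar with blue cap, 56 mm across, 120 mm tall; origin under its centre. Not part of the job.
- gauge_case: loose black case 50 x 90 x 25 mm; origin under its centre. Not part of the job.
- pen_cup: loose grey cup, 70 mm across, 90 mm tall; origin under its centre. Not part of the job.
Things that resemble listed ones, but are neither listed nor needed, are in the scene too. Of the things that look like the part that bears seat, the larger one is meant.

How it is judged:
On the way, in this order (a step that is already met when the one before it is completed fails the run):
1. the isolator is off, with the barrel still on the drive (value of joint isolator below 0.2 rad and horizontal distance between barrel_center and seat below 0.012 m and angle between barrel_center's own z axis and vertical below 0.12 rad and z of barrel_center in the frame of seat between 0.03 and 0.048 m), for 0.2 s.
2. the barrel is tipped on its side or beyond over the tray, isolator off (value of joint isolator below 0.2 rad and angle between barrel_center's own z axis and vertical above 1.4 rad and horizontal distance between barrel_center and tray_floor below 0.16 m), for 0.2 s.
3. the barrel stands upright in its collar on the drive again, isolator off (all of step 1), for 0.2 s.
4. every raw blank is in the barrel on the drive, isolator still off (all of step 3 and horizontal distance between each of blank0_center, blank1_center, blank2_center, blank3_center and barrel_center below 0.03 m and z of blank0_center in the frame of barrel_center between -0.04 and 0.036 m and z of blank1_center in the frame of barrel_center between -0.04 and 0.036 m and z of blank2_center in the frame of barrel_center between -0.04 and 0.036 m and z of blank3_center in the frame of barrel_center between -0.04 and 0.036 m), for 0.2 s.
At the end, for the whole second after the job is handed in: The isolator is on (above 0.8 rad); the barrel stands upright (within 0.12 rad) in its collar on the drive, within 12 mm of the seat's centre; every raw blank is inside the barrel; every polished spacer is in the tray; all at rest (value of joint isolator above 0.8 rad and horizontal distance between barrel_center and seat below 0.012 m and angle between barrel_center's own z axis and vertical below 0.12 rad and z of barrel_center in the frame of seat between 0.03 and 0.048 m and horizontal distance between each of blank0_center, blank1_center, blank2_center, blank3_center and barrel_center below 0.03 m and z of blank0_center in the frame of barrel_center between -0.04 and 0.036 m and z of blank1_center in the frame of barrel_center between -0.04 and 0.036 m and z of blank2_center in the frame of barrel_center between -0.04 and 0.036 m and z of blank3_center in the frame of barrel_center between -0.04 and 0.036 m and x of done0_center in the frame of tray_floor between -0.095 and 0.095 m and y of done0_center in the frame of tray_floor between -0.08 and 0.08 m and z of done0_center in the frame of tray_floor between 0 and 0.05 m and x of done1_center in the frame of tray_floor between -0.095 and 0.095 m and y of done1_center in the frame of tray_floor between -0.08 and 0.08 m and z of done1_center in the frame of tray_floor between 0 and 0.05 m and x of done2_center in the frame of tray_floor between -0.095 and 0.095 m and y of done2_center in the frame of tray_floor between -0.08 and 0.08 m and z of done2_center in the frame of tray_floor between 0 and 0.05 m and x of done3_center in the frame of tray_floor between -0.095 and 0.095 m and y of done3_center in the frame of tray_floor between -0.08 and 0.08 m and z of done3_center in the frame of tray_floor between 0 and 0.05 m and x of done4_center in the frame of tray_floor between -0.095 and 0.095 m and y of done4_center in the frame of tray_floor between -0.08 and 0.08 m and z of done4_center in the frame of tray_floor between 0 and 0.05 m and linear speed of each of done0, done1, done2, done3, done4, blank0, blank1, blank2, blank3, barrel below 0.03 m/s); the robot touches nothing.
It fails at once if the isolator is switched on while the barrel is off the drive (value of joint isolator above 0.5 rad and distance between barrel_center and seat above 0.08 m).
It fails at once if a polished spacer is dropped from high up (faster than 2.4 m/s, a fall of about 0.3 m) (linear speed of any of done0, done1, done2, done3, done4 above 2.4 m/s).
It fails at once if another thing on the bench is moved by more than 40 mm (distance of any of tape_roll, deburr, wipes, gauge_case, pen_cup from where it was at the start of the episode above 0.04 m).
Of done0, done1, done2, done3, done4 only 3 to 5 are there at a start; the rules pass over those that are not, and their reading is None.
Of blank0, blank1, blank2, blank3 only 3 to 4 are there at a start; the rules pass over those that are not, and their reading is None.
At some moment in a run one of blank0, blank1, blank2, blank3 may be knocked a few centimetres aside while the robot is not near it.
It also fails if it takes over 208 s, if anything falls off the work surface, if the arm or the gripper's body presses on something with over 40 N, if the wrist force passes 120 N, or if a joint passes its speed limit or range.

### The arm

A 7-joint arm with a two-finger parallel gripper is mounted at the origin on the work surface. World frame = base frame: x ahead of the robot, y to its left, z up, the work surface at z = 0. Lengths are in m, angles in rad, forces in N, time in s.
With the tool pointing down it reaches from about 0.4 to 0.925 m from the base axis. Payload 5.6 kg.
Tool frame: the origin (TCP) lies midway between the tips of the shut fingers; the grasp point (between the pads) lies 19 mm behind it; y points along the fingers, x is the direction in which the jaws open and shut, and the axes are right-handed (so a half turn about y gives the same grasp; the last joint's range is limited). The gripper opens to 85 mm and grips with 20 to 120 N. Pads are 22 mm wide; open, the fingers measure 114 mm over their backs; the gripper's body (76 mm by 85 mm) begins 54 mm behind the grasp point. The pads swing forward as they close: fully open they stand 13 mm farther back than shut.
Start: joints at [1.297, 0.468, -0.012, 1.603, 0.006, 1.071, -0.056], TCP at [0.149, -0.633, 0.231] pointing down, gripper open.
Joint ranges: [-2.53, 2.53], [-0.31, 2.02], [-1.57, 1.55], [0.28, 2.44], [-1.29, 4.43], [0.15, 1.84], [-2.92, 2.92]. Speed limits (rad/s): [2.57, 2.57, 3.14, 3.14, 3.14, 3.14, 3.14].

### API

Orientations are given as [roll, pitch, yaw] about the fixed x, y, z axes, in that order (R = Rz(yaw) Ry(pitch) Rx(roll)).
In Python, from rig import arm gives the robot as it stands. The module is installed in compiled form; this text tells all that it offers.
- The arm moves only by the tool move_arm, never from a script. Its argument "plan" is a list that holds one entry, the list of rows, each a list of 7 numbers: the turn, a rotation vector about the tool's x, y, z in rad, then the shift along the tool's x, y, z in mm, then the opening, from -1 (shut) to 1 (fully open), so that 0 is half open. In form: [[[rx, ry, rz, x, y, z, jaw], ...]]. A call has 1 to 20 rows; each row is the pose to reach, as a shift and turn from the pose commanded when the call began, along the tool's axes at that moment; what a row does not reach only later rows make up. A row lasts 1/10 s, in which the tool goes at most 50 mm and 8.59 degrees, less where a joint would pass 70% of its speed; a pose out of reach is approached as far as the arm can. A call with a gripper value outside its range is refused whole. The fingers move at their own pace and stop on an object; the grip force is fixed at half the most. Time passes only in rows, so rows that repeat a pose let the fingers close. It gives the time, the measured TCP pose, the force and the opening at its end, in the units of the state.
- arm.get_obs(): the state, without advancing time (a new reading comes with each control period).
- arm.read_camera(name): name is "scene" or "top" or "wrist"; returns a dict with "image" (420x560x3 uint8, red, green, blue), "fx", "fy", "cx", "cy" (pixels), "k1" (the pictures are not rectified: a ray, as slopes to the right and down, at radius r is drawn at 1 + k1 r^2 times it, then the intrinsics apply), "cam_to_world" (4x4, takes a point from camera to world coordinates); the wrist camera has in their place "hand_eye" (4x4, takes a point from camera to tool coordinates, whose origin is the TCP and whose axes are the tool frame's). Camera axes: x right, y up, looking along -z (the intrinsics and any distortion apply to the point x, -y, -z); pixel columns grow to the right and rows downward; lengths in m; the calibration is good to about 2 mm. A picture is of the moment at which its call begins: read the wrist's pose just before it. There is no depth.
- arm.sign_off(): hands the job in, once; it reports no verdict.
The state is a dict: "t": time; "joint_positions": joint angles; "dq": joint speeds; "joint_torque": joint torques, N m; "ee_pos": TCP position; "orientation": TCP orientation; "wrist_force": force on the tool from outside, world axes, zero at the start; "moment": the same for the moment, N m; "grip_width": finger opening in m.
Only numpy, scipy, OpenCV 4.12 (cv2) and the standard library are available. Lean on these libraries where they do the work, as an engineer would, in place of code of your own. Each camera call takes 0.05 s, during which the arm holds its last target.

## Working session

There is one attempt and no reset: what is moved stays moved. The work goes in short steps, Python scripts to look and compute and a tool call to move; the robot and the scene stay as the last step left them, time stands still between calls to the robot, and variables do not carry over. Pictures are saved under pics/ and viewed, and the job is handed in when it is done.

Besides the shell and the picture viewer there is one more tool, called after "Request:" as name(argument=value, ...), one argument or row to a line, values as JSON. move_arm: Moves the arm, as the interface text tells. Its arguments: {"type":"object","properties":{"plan":{"type":"array","items":{"type":"array","items":{"type":"array","items":{"type":"number"}}}}},"required":["plan"]}

```bash
mkdir -p pics
cat > h.py <<'E'
import numpy as np, cv2, pickle
from rig import arm
from scipy.spatial.transform import Rotation as R
def grab(names,tag):
    out={}
    for n in names:
        o=arm.get_obs()
        c=arm.read_camera(n)
        if 'hand_eye' in c:
            T=np.eye(4);T[:3,:3]=R.from_euler('xyz',o['orientation']).as_matrix();T[:3,3]=o['ee_pos']
            c['cam_to_world']=T@np.array(c['hand_eye'])
        cv2.imwrite(f'pics/{tag}_{n}.png',c['image'][:,:,::-1])
        out[n]=c
    pickle.dump(out,open(f'pics/{tag}.pkl','wb'))
    return out
def load(tag): return pickle.load(open(f'pics/{tag}.pkl','rb'))
def ray(c,u,v):
    p=np.array([[[u,v]]],float)
    K=np.array([[c['fx'],0,c['cx']],[0,c['fy'],c['cy']],[0,0,1.]])
    q=cv2.undistortPoints(p,K,np.array([c['k1'],0,0,0,0.]))[0,0]
    T=np.array(c['cam_to_world'])
    d=T[:3,:3]@np.array([q[0],-q[1],-1]); return T[:3,3],d/np.linalg.norm(d)
def onz(c,u,v,z):
    o,d=ray(c,u,v); return o+d*(z-o[2])/d[2]
def tri(c1,p1,c2,p2):
    o1,d1=ray(c1,*p1);o2,d2=ray(c2,*p2)
    A=np.stack([d1,-d2],1);s=np.linalg.lstsq(A,o2-o1,rcond=None)[0]
    a=o1+d1*s[0];b=o2+d2*s[1];return (a+b)/2,np.linalg.norm(a-b)
def proj(c,P):
    T=np.linalg.inv(np.array(c['cam_to_world']));p=T[:3,:3]@np.array(P)+T[:3,3]
    x,y=p[0]/-p[2],-p[1]/-p[2];f=1+c['k1']*(x*x+y*y)
    return np.array([c['cx']+c['fx']*x*f,c['cy']+c['fy']*y*f])
def crop(c,u0,v0,u1,v1,name,s=4):
    im=c['image'][v0:v1,u0:u1,::-1];cv2.imwrite(f'pics/{name}.png',cv2.resize(im,None,fx=s,fy=s,interpolation=cv2.INTER_CUBIC))
def rel(P,rpy=None,o=None):
    """world target TCP -> tool-axis shift in mm and rotvec"""
    o=o or arm.get_obs();M=R.from_euler('xyz',o['orientation'])
    s=M.inv().apply(np.array(P)-o['ee_pos'])*1000
    rv=(M.inv()*R.from_euler('xyz',rpy)).as_rotvec() if rpy is not None else np.zeros(3)
    return np.round(rv,3),np.round(s,1)
E
python3 - <<'E'
from h import *
np.set_printoptions(suppress=True,precision=4)
o=arm.get_obs();print(o)
c=grab(['scene','top','wrist'],'a')
for n in c: print(n,{k:v for k,v in c[n].items() if k!='image'})
E
```

```text
{'t': 0.0, 'joint_positions': array([ 1.297 ,  0.4684, -0.0116,  1.6036,  0.006 ,  1.0714, -0.0563]), 'dq': array([-0.0005,  0.0004,  0.0012, -0.0016,  0.0001,  0.0021,  0.0004]), 'joint_torque': array([ -0.0008, -53.2374,   0.0207, -25.1303,   0.0114,   0.0077,
        -0.    ]), 'ee_pos': array([ 0.1485, -0.6322,  0.2303]), 'orientation': array([-1.5709,  0.0018, -1.3401]), 'wrist_force': array([-0.2542,  0.1473, -0.4719]), 'moment': array([-0.006 ,  0.0308, -0.0432]), 'grip_width': 0.08535298878240416}
scene {'fx': 380.05889851198134, 'fy': 380.05889851198134, 'cx': 279.94922876469, 'cy': 207.06751089528504, 'k1': 0.03032556310190846, 'cam_to_world': array([[-0.8594, -0.3193,  0.3992,  0.9268],
       [ 0.5111, -0.5222,  0.6827,  0.7025],
       [-0.0095,  0.7908,  0.612 ,  0.7044],
       [ 0.    ,  0.    ,  0.    ,  1.    ]])}
top {'fx': 411.2693238505089, 'fy': 411.2693238505089, 'cx': 272.37344762182215, 'cy': 208.90809150325236, 'k1': -0.07970504660081576, 'cam_to_world': array([[ 0.0229,  0.9905, -0.1354,  0.3695],
       [-0.9997,  0.0229, -0.0009,  0.0093],
       [ 0.0022,  0.1354,  0.9908,  1.3106],
       [ 0.    ,  0.    ,  0.    ,  1.    ]])}
wrist {'fx': 344.3079281548959, 'fy': 344.3079281548959, 'cx': 281.4639192442383, 'cy': 212.154907131353, 'k1': 0.02652917841725771, 'hand_eye': array([[ 1.    , -0.0003, -0.0005,  0.0004],
       [-0.0004,  0.2892, -0.9573, -0.1436],
       [ 0.0004,  0.9573,  0.2892,  0.0725],
       [ 0.    ,  0.    ,  0.    ,  1.    ]]), 'cam_to_world': array([[ 0.2292,  0.9317,  0.2819,  0.2192],
       [-0.9734,  0.2197,  0.0651, -0.6163],
       [-0.0012, -0.2893,  0.9572,  0.374 ],
       [ 0.    ,  0.    ,  0.    ,  1.    ]])}
```

View pics/a_scene.png

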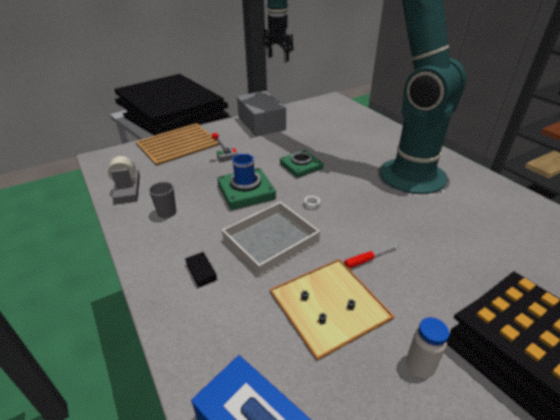

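View pics/a_top.png

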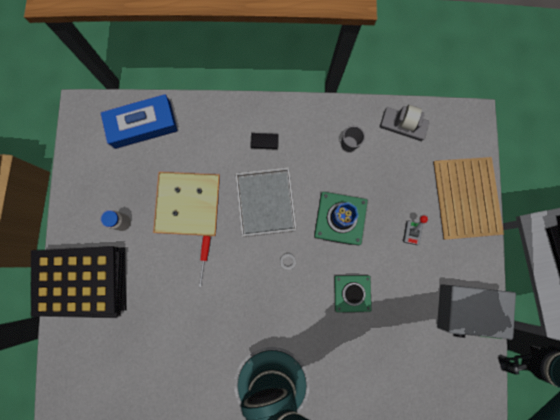

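View pics/a_wrist.png

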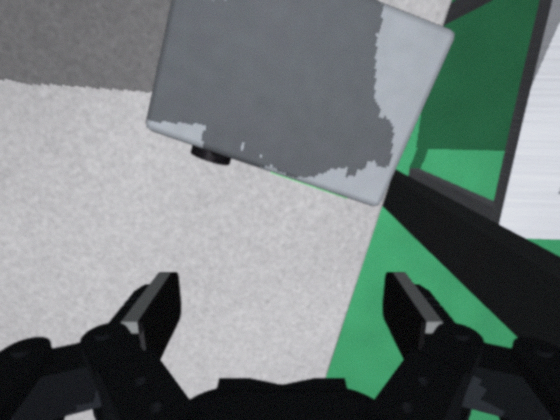

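Run:
```python
from h import *
c=load('a')
crop(c['top'],300,180,450,320,'c1',5)
crop(c['scene'],190,120,340,220,'c2',5)
crop(c['top'],140,150,300,290,'c3',5)
for z,n,p in [(0.1,'ball',(424,219)),(0.125,'barreltop',(342.5,217)),(0.045,'smalldrive',(353,293)),(0.005,'tray',(266,202)),(0.008,'board',(187,204))]:
    print(n,onz(c['top'],*p,z))
```

```text
ball [ 0.51494282 -0.44454561  0.1       ]
barreltop [ 0.51248585 -0.19413896  0.125     ]
smalldrive [ 0.29000864 -0.24062895  0.045     ]
tray [0.56983003 0.03149053 0.005     ]
board [0.55706278 0.28499776 0.008     ]
```

View pics/c1.png

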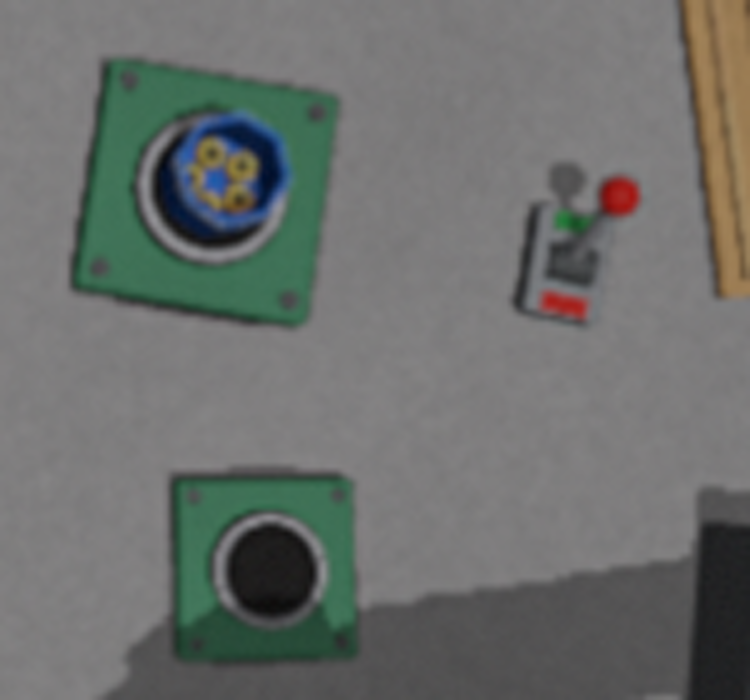

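View pics/c2.png

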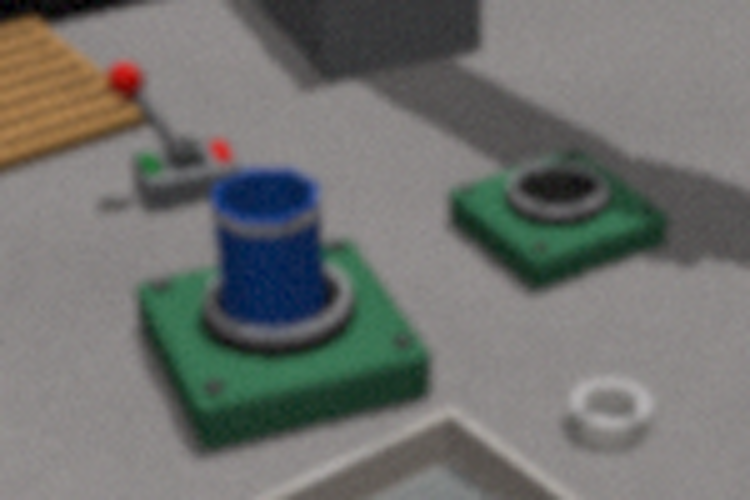

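View pics/c3.png

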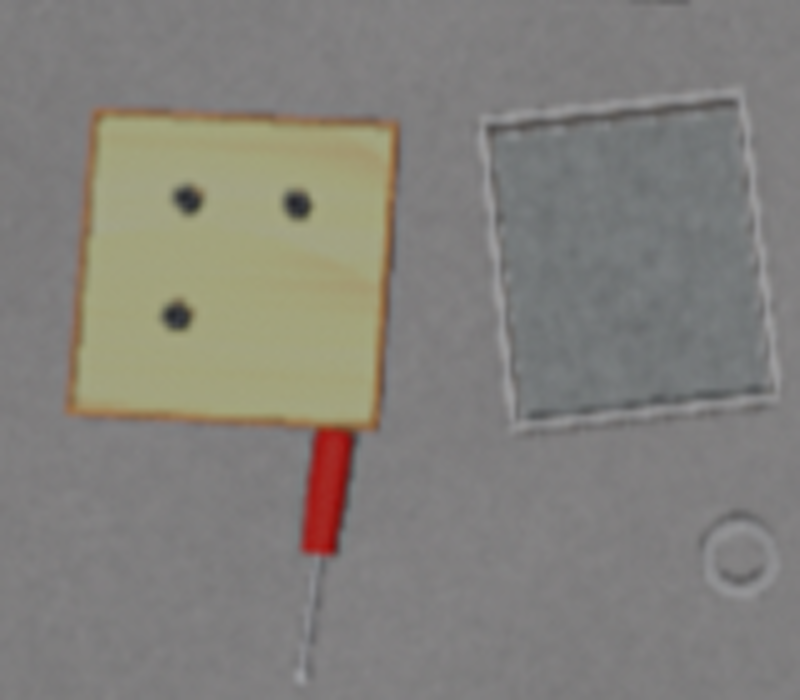

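Run:
```python
from h import *
np.set_printoptions(suppress=True,precision=4)
c=load('a');t=c['top'];s=c['scene']
print('drive')
P=np.array([onz(t,300+u/5,180+v/5,.037) for u,v in[(129,80),(317,112),(288,300),(100,268)]]);print(P,P.mean(0))
print('ball',tri(t,(300+620/5,180+196/5),s,(190+125/5,120+78/5)))
print('red',onz(t,413,240.8,.025),'green',onz(t,414.4,224.2,.025))
print('block corners',[onz(t,300+u/5,180+v/5,.025) for u,v in[(533,203),(522,305),(590,322)]])
print('tray')
Q=np.array([onz(t,140+u/5,150+v/5,.04) for u,v in[(482,121),(742,92),(777,397),(515,428)]]);print(Q,Q.mean(0))
Q=np.array([onz(t,140+u/5,150+v/5,.012) for u,v in[(95,111),(397,124),(378,428),(69,411)]]);print('board',Q,Q.mean(0))
for u,v in[(188,199),(297,204),(177,316)]: print('blank',onz(t,140+u/5,150+v/5,.022))
# barrel rim
print('rim', [onz(t,300+u/5,180+v/5,.125) for u,v in [(232,172)]])
```

```text
drive
[[ 0.5884 -0.1565  0.037 ]
 [ 0.5708 -0.2754  0.037 ]
 [ 0.4522 -0.2565  0.037 ]
 [ 0.4696 -0.1391  0.037 ]] [ 0.5203 -0.2069  0.037 ]
ball (array([ 0.5141, -0.4464,  0.0933]), np.float64(0.0022637050942032385))
red [ 0.4539 -0.4355  0.025 ] green [ 0.5067 -0.4411  0.025 ]
block corners [array([ 0.5176, -0.4161,  0.025 ]), array([ 0.4528, -0.4078,  0.025 ]), array([ 0.4429, -0.4513,  0.025 ])]
tray
[[ 0.6511  0.1266  0.04  ]
 [ 0.6736 -0.0373  0.04  ]
 [ 0.4807 -0.0623  0.04  ]
 [ 0.4577  0.0994  0.04  ]] [0.5658 0.0316 0.04  ]
board [[0.6587 0.3812 0.012 ]
 [0.6541 0.184  0.012 ]
 [0.4576 0.1881 0.012 ]
 [0.4634 0.3861 0.012 ]] [0.5585 0.2849 0.012 ]
blank [0.6002 0.3147 0.022 ]
blank [0.5985 0.2445 0.022 ]
blank [0.5247 0.3176 0.022 ]
rim [array([ 0.5204, -0.2056,  0.125 ])]
```

Run:
```python
from h import *
for P in [(.560,-.452,.2),(.560,-.452,.080),(.460,-.440,.080),(.460,-.440,.2)]: print(rel(P,(-np.pi/2,0,-1.686)))
```

```text
(array([ 0.   ,  0.346, -0.001]), array([-81.4,  30.6, 441.8]))
(array([ 0.   ,  0.346, -0.001]), array([-81.3, 150.6, 441.8]))
(array([ 0.   ,  0.346, -0.001]), array([-115.8,  150.7,  347.2]))
(array([ 0.   ,  0.346, -0.001]), array([-116. ,   30.7,  347.2]))
```

Request:
move_arm(
  plan=[
    [[0,0.346,0,-81,31,442,-1],[0,0.346,0,-81,31,442,-1],[0,0.346,0,-81,31,442,-1],[0,0.346,0,-81,31,442,-1],[0,0.346,0,-81,31,442,-1],[0,0.346,0,-81,31,442,-1],[0,0.346,0,-81,31,442,-1],[0,0.346,0,-81,31,442,-1],[0,0.346,0,-81,31,442,-1],[0,0.346,0,-81,31,442,-1],[0,0.346,0,-81,31,442,-1],[0,0.346,0,-81,31,442,-1],[0,0.346,0,-81,31,442,-1],[0,0.346,0,-81,31,442,-1]],
  ],
)

```text
t: 1.55
ee_pos: [0.559, -0.4543, 0.2006]
orientation: [-1.571, -0.001, -1.689]
wrist_force: [0.3, -0.6, -0.4]
grip_width: -0.0
```

Run:
```python
from h import *
np.set_printoptions(suppress=True,precision=4)
c=grab(['wrist'],'b');o=arm.get_obs();print(o['t'],o['joint_positions'],o['ee_pos'],o['orientation'])
print(proj(c['wrist'],(.514,-.446,.093)),proj(c['wrist'],o['ee_pos']))
```

```text
1.6 [ 0.6529  0.6153 -0.0272  1.4335  0.0181  1.0927 -1.0658] [ 0.5593 -0.454   0.2006] [-1.5707 -0.0005 -1.6881]
[276.5187 263.0942] [278.8104 272.6083]
```

View pics/b_wrist.png

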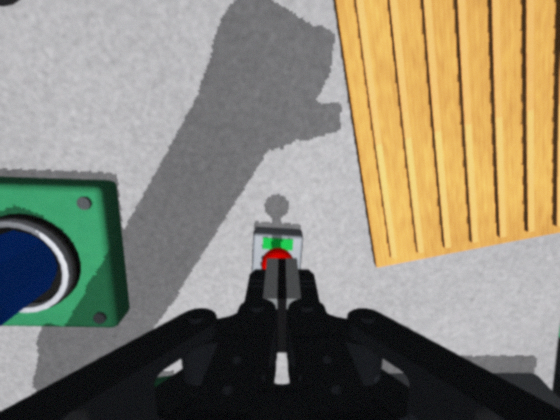

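Request:
move_arm(
  plan=[
    [[0,0,0,0,50,0,-1],[0,0,0,0,100,0,-1],[0,0,0,0,120,0,-1],[0,0,0,0,120,0,-1],[0,0,0,0,120,-15,-1],[0,0,0,0,119,-30,-1],[0,0,0,0,118,-40,-1],[0,0,0,0,117,-50,-1],[0,0,0,0,117,-60,-1],[0,0,0,0,117,-70,-1],[0,0,0,0,118,-80,-1],[0,0,0,0,119,-90,-1],[0,0,0,0,120,-96,-1],[0,0,0,0,120,-99,-1],[0,0,0,0,120,-99,-1],[0,0,0,0,120,-90,-1],[0,0,0,0,70,-80,-1],[0,0,0,0,20,-80,-1],[0,0,0,0,0,-80,-1]],
  ],
)

```text
t: 3.5
ee_pos: [0.4828, -0.445, 0.2051]
orientation: [-1.566, -0.004, -1.686]
wrist_force: [0.7, -0.8, 0.1]
grip_width: -0.0002
```

Run:
```python
from h import *
np.set_printoptions(suppress=True,precision=4)
c=grab(['wrist','top','scene'],'c');o=arm.get_obs();print(o['t'],o['joint_positions'],o['ee_pos'],o['orientation'])
a=c['top']['image'];b=c['scene']['image']
w=c['wrist']['image'][150:420,80:480]
pad=np.zeros((420,800,3),np.uint8)
pad[:400,:400]=cv2.resize(a[180:260,360:440],(400,400));pad[:400,400:]=cv2.resize(b[120:180,190:250],(400,400))
cv2.imwrite('pics/c_m.png',pad[:,:,::-1])
```

```text
3.65 [ 0.7188  0.5039 -0.0344  1.6169  0.0201  1.0188 -1.008 ] [ 0.4814 -0.4443  0.2019] [-1.569  -0.0018 -1.6861]
```

View pics/c_m.png

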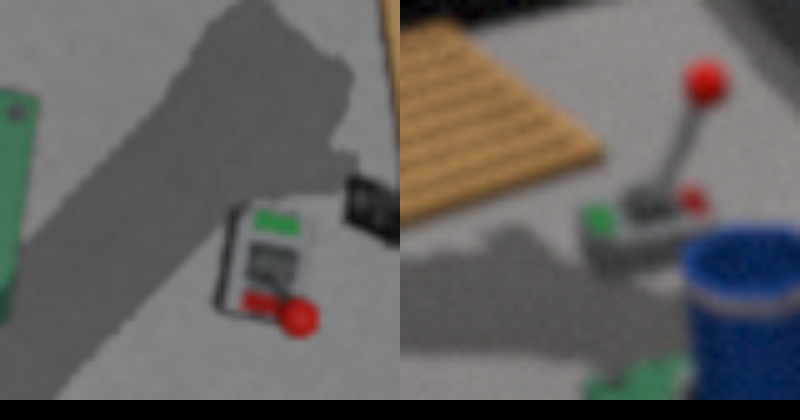

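View pics/c_wrist.png

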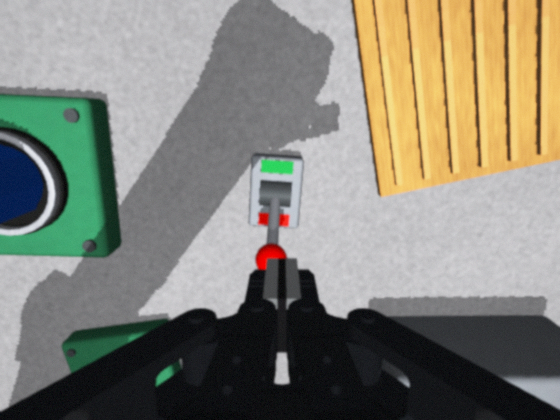

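Run:
```python
from h import *
np.set_printoptions(suppress=True,precision=4)
c=load('c')
print(tri(c['top'],(360+299/5,180+318/5),c['scene'],(190+306/400*60,120+82/400*60)), onz(c['wrist'],271,257,.092))
w=c['wrist'];print('red',onz(w,273,219,.025),'green',onz(w,277,166,.025))
# move to over barrel: look pose
P=(.5,-.206,.26)
print(rel(P,(-np.pi/2,0,-1.571)))
```

```text
(array([ 0.4407, -0.4321,  0.0926]), np.float64(0.0018831480274477414)) [ 0.4417 -0.4331  0.092 ]
red [ 0.4525 -0.4347  0.025 ] green [ 0.5042 -0.4449  0.025 ]
(array([-0.002, -0.115,  0.002]), array([-238.7,  -58.6,   -8.8]))
```

Request:
move_arm(
  plan=[
    [[0,-0.115,0,-50,-59,-9,1],[0,-0.115,0,-100,-59,-9,1],[0,-0.115,0,-150,-59,-9,1],[0,-0.115,0,-200,-59,-9,1],[0,-0.115,0,-239,-59,-9,1],[0,-0.115,0,-239,-59,-9,1],[0,-0.115,0,-239,-59,-9,1],[0,-0.115,0,-239,-59,-9,1],[0,-0.115,0,-239,-59,-9,1],[0,-0.115,0,-239,-59,-9,1]],
  ],
)

```text
t: 4.65
ee_pos: [0.4989, -0.207, 0.2587]
orientation: [-1.572, -0.0, -1.574]
wrist_force: [-0.7, 1.1, -1.1]
grip_width: 0.0857
```

Run:
```python
from h import *
np.set_printoptions(suppress=True,precision=4)
c=grab(['wrist'],'d');o=arm.get_obs();print(o['t'],o['joint_positions'],o['ee_pos'],o['orientation'],proj(c['wrist'],(.52,-.206,.125)))
```

```text
4.7 [ 0.4648  0.2636 -0.1596  1.8349  0.0482  1.0475 -1.287 ] [ 0.4991 -0.2067  0.2589] [-1.5715 -0.0001 -1.5736] [279.1812 174.098 ]
```

View pics/d_wrist.png

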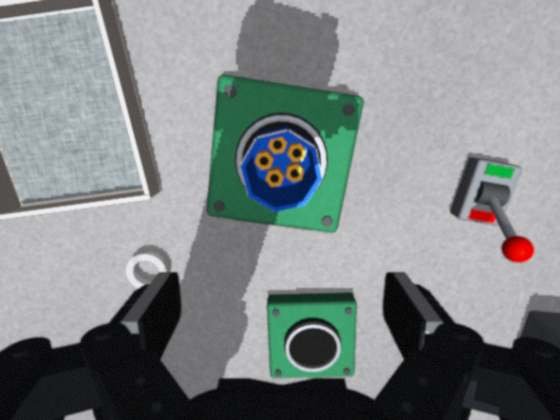

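Run:
```python
from h import *
c=load('d');crop(c['wrist'],225,105,345,225,'d_c',5)
```

```text
(no output)
```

View pics/d_c.png

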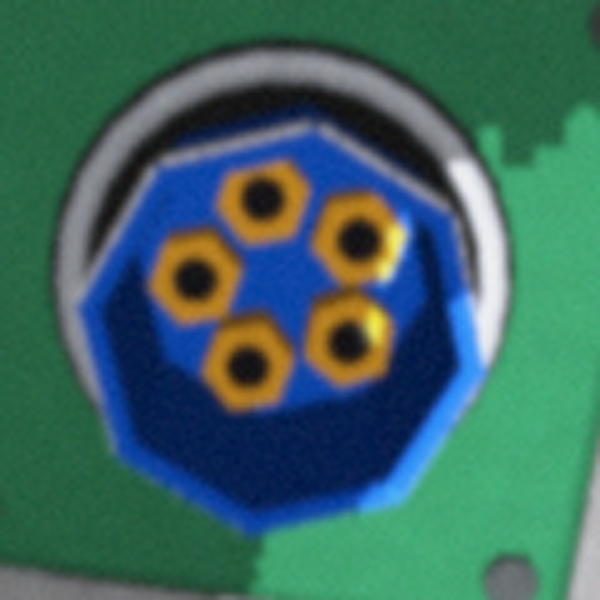

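Run:
```python
from h import *
np.set_printoptions(suppress=True,precision=4)
c=load('d')['wrist']
C=np.array([onz(c,225+u/5,105+v/5,.125) for u,v in [(158,162),(315,122),(452,210),(483,362),(405,508),(255,535),(118,455),(80,305)]])
m=C.mean(0);print(m,np.linalg.norm(C-m,axis=1))
a=np.degrees(np.arctan2(*(C-m)[:,[1,0]].T[0:2]))
a=np.degrees(np.arctan2((C-m)[:,1],(C-m)[:,0]));print(a,(a-22.5)%45)
# collar outer ellipse on z=.054
P=np.array([onz(c,225+u/5,105+v/5,.054) for u,v in [(285,42),(55,270),(512,270),(150,92),(420,95)]]);print(P)
A=np.c_[2*P[:,:2],np.ones(5)];s=np.linalg.lstsq(A,(P[:,:2]**2).sum(1),rcond=None)[0];print('seat',s[:2],np.sqrt(s[2]+s[:2]@s[:2]))
Q=np.array([onz(c,u,v,.037)[:2] for u,v in [(231,91),(349,109),(326,221),(220,206)]]);print(Q,Q.mean(0))
```

```text
[ 0.5215 -0.208   0.125 ] [0.034  0.0342 0.0336 0.0329 0.0355 0.0341 0.0339 0.0332]
[  35.3286   -8.5041  -53.1236  -97.5858 -145.0721  171.8225  125.7834
   81.0316] [12.8286 13.9959 14.3764 14.9142 12.4279 14.3225 13.2834 13.5316]
[[ 0.5662 -0.2085  0.054 ]
 [ 0.5223 -0.162   0.054 ]
 [ 0.522  -0.2542  0.054 ]
 [ 0.5569 -0.1821  0.054 ]
 [ 0.5562 -0.2349  0.054 ]]
seat [ 0.5194 -0.2081] 0.046066856679363624
[[ 0.5875 -0.1577]
 [ 0.57   -0.2765]
 [ 0.4505 -0.2574]
 [ 0.4682 -0.14  ]] [ 0.519  -0.2079]
```

Run:
```python
from h import *
print(rel((.566,.04,.26),(-np.pi/2,0,0)))
```

```text
(array([ 1.000e-03, -1.574e+00, -1.000e-03]), array([-246.8,   -1.2,   66.3]))
```

Request:
move_arm(
  plan=[
    [[0,-1.574,0,-247,-1,66,1],[0,-1.574,0,-247,-1,66,1],[0,-1.574,0,-247,-1,66,1],[0,-1.574,0,-247,-1,66,1],[0,-1.574,0,-247,-1,66,1],[0,-1.574,0,-247,-1,66,1],[0,-1.574,0,-247,-1,66,1],[0,-1.574,0,-247,-1,66,1],[0,-1.574,0,-247,-1,66,1],[0,-1.574,0,-247,-1,66,1],[0,-1.574,0,-247,-1,66,1],[0,-1.574,0,-247,-1,66,1],[0,-1.574,0,-247,-1,66,1],[0,-1.574,0,-247,-1,66,1]],
  ],
)

```text
t: 6.1
ee_pos: [0.5656, 0.0414, 0.2602]
orientation: [-1.571, 0.0, 0.001]
wrist_force: [0.1, 0.7, 0.4]
grip_width: 0.0854
```

Request:
move_arm(
  plan=[
    [[0.15,0,0,0,0,0,1],[0.3,0,0,0,0,0,1],[0.45,0,0,0,0,0,1],[0.6,0,0,0,0,0,1],[0.6,0,0,0,0,0,1],[0.6,0,0,0,0,0,1]],
  ],
)

```text
t: 6.7
ee_pos: [0.5655, 0.0407, 0.2596]
orientation: [-0.972, 0.002, 0.0]
wrist_force: [-0.1, -0.3, 0.0]
grip_width: 0.0855
```

Run:
```python
from h import *
np.set_printoptions(suppress=True,precision=4)
c=grab(['scene'],'e');o=arm.get_obs();print(o['t'],o['joint_positions'],o['ee_pos'],o['orientation'])
```

```text
6.75 [ 0.7188  0.4912 -0.7156  1.7622 -0.3258  1.0593  0.2314] [0.5656 0.0425 0.2605] [-0.972   0.0002  0.0034]
```

View pics/e_scene.png

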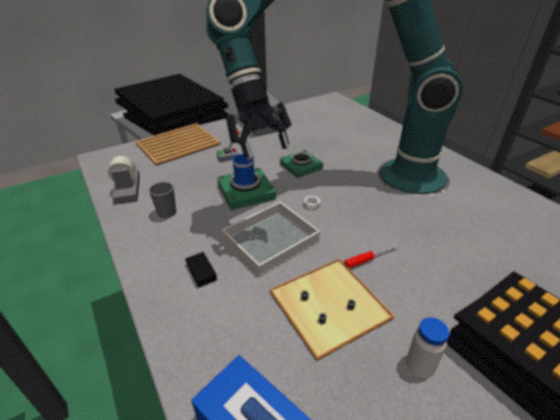

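Request:
move_arm(
  plan=[
    [[-0.15,0,0,0,0,0,1],[-0.3,0,0,0,0,0,1],[-0.45,0,0,0,0,0,1],[-0.6,0,0,0,0,0,1],[-0.75,0,0,0,0,0,1],[-0.9,0,0,0,0,0,1],[-1.05,0,0,0,0,0,1],[-1.2,0,0,0,0,0,1],[-1.35,0,0,0,0,0,1],[-1.5,0,0,0,0,0,1],[-1.65,0,0,0,0,0,1],[-1.8,0,0,0,0,0,1],[-1.95,0,0,0,0,0,1],[-2.1,0,0,0,0,0,1],[-2.25,0,0,0,0,0,1],[-2.4,0,0,0,0,0,1],[-2.4,0,0,0,0,0,1],[-2.4,0,0,0,0,0,1]],
  ],
)

```text
t: 8.55
ee_pos: [0.5656, 0.0448, 0.2598]
orientation: [2.914, -0.0, 0.009]
wrist_force: [0.1, -0.6, 0.4]
grip_width: 0.0859
```

Run:
```python
from h import *
np.set_printoptions(suppress=True,precision=4)
c=grab(['scene'],'f');o=arm.get_obs();print(o['t'],o['joint_positions'],o['ee_pos'],o['orientation'])
print(R.from_euler('xyz',o['orientation']).as_matrix())
```

```text
8.6 [-0.8709  1.0043  0.3788  1.6776  0.9818  1.8281 -0.9769] [0.566  0.0437 0.2611] [ 2.9177 -0.0024  0.0064]
[[ 1.      0.0057  0.0037]
 [ 0.0064 -0.975  -0.2221]
 [ 0.0024  0.2221 -0.975 ]]
```

View pics/f_scene.png

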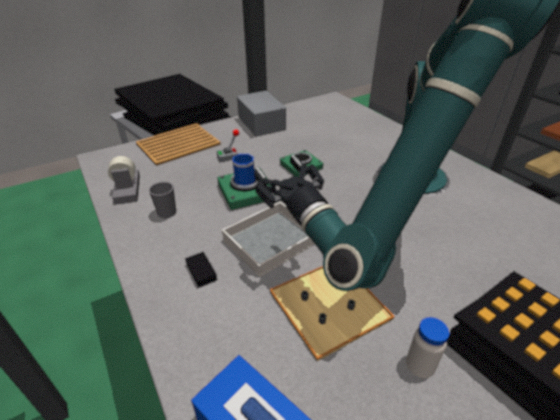

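Run:
```python
from h import *
print(rel((.566,.04,.28),(-np.pi/2,0,0)))
print(rel((.5215,-.208,.24),(-np.pi/2,0,-.546)))
```

```text
(array([1.795, 0.002, 0.007]), array([  0. ,   7.8, -17.6]))
(array([1.743, 0.392, 0.496]), array([-46.1, 240.4,  76.3]))
```

Request:
move_arm(
  plan=[
    [[0.15,0,0,0,8,-18,1],[0.3,0,0,0,8,-18,1],[0.45,0,0,0,8,-18,1],[0.6,0,0,0,8,-18,1],[0.75,0,0,0,8,-18,1],[0.9,0,0,0,8,-18,1],[1.05,0,0,0,8,-18,1],[1.2,0,0,0,8,-18,1],[1.35,0,0,0,8,-18,1],[1.5,0,0,0,8,-18,1],[1.65,0,0,0,8,-18,1],[1.795,0,0,0,8,-18,1],[1.795,0,0,0,8,-18,1],[1.795,0,0,0,8,-18,1],[1.795,0,0,0,8,-18,1],[1.795,0,0,0,8,-18,1]],
  ],
)

```text
t: 10.2
ee_pos: [0.5654, 0.0399, 0.2806]
orientation: [-1.576, -0.002, 0.006]
wrist_force: [0.3, -0.0, -0.5]
grip_width: 0.0857
```

Run:
```python
from h import *
print(arm.get_obs()['joint_positions'].round(2))
print(rel((.5215,-.208,.23),(-np.pi/2,0,-.546)))
```

```text
[-0.22  0.28  0.11  1.76 -0.03  1.1  -0.1 ]
(array([0.004, 0.552, 0.003]), array([ -45.5,   51.8, -247.4]))
```

Request:
move_arm(
  plan=[
    [[0,0.552,0,-45,52,-247,1],[0,0.552,0,-45,52,-247,1],[0,0.552,0,-45,52,-247,1],[0,0.552,0,-45,52,-247,1],[0,0.552,0,-45,52,-247,1],[0,0.552,0,-45,52,-247,1],[0,0.552,0,-45,52,-247,1],[0,0.552,0,-45,52,-247,1],[0,0.552,0,-45,52,-247,1],[0,0.552,0,-45,52,-247,1]],
  ],
)

```text
t: 11.2
ee_pos: [0.5221, -0.2074, 0.2291]
orientation: [-1.575, -0.003, -0.546]
wrist_force: [0.6, 0.8, -0.0]
grip_width: 0.0858
```

Run:
```python
from h import *
o=arm.get_obs();print(o['joint_positions'].round(2),o['ee_pos'],o['orientation'])
c=grab(['wrist'],'g')
print(rel((.5215,-.208,.092),(-np.pi/2,0,-.546)))
```

```text
[ 0.06  0.32  0.31  1.84 -0.11  0.99 -0.13] [ 0.52206222 -0.20739053  0.22907087] [-1.57452101 -0.00278956 -0.54580874]
(array([ 0.004, -0.001,  0.003]), array([ -0.6, 137. ,   0.2]))
```

View pics/g_wrist.png

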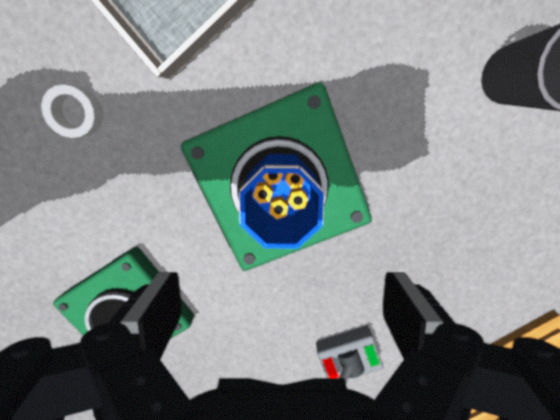

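Request:
move_arm(
  plan=[
    [[0,0,0,0,40,0,1],[0,0,0,0,80,0,1],[0,0,0,0,110,0,1],[0,0,0,0,125,0,1],[0,0,0,0,137,0,1],[0,0,0,0,137,0,1],[0,0,0,0,137,0,1],[0,0,0,0,137,0,-1],[0,0,0,0,137,0,-1],[0,0,0,0,137,0,-1],[0,0,0,0,137,0,-1],[0,0,0,0,137,0,-1],[0,0,0,0,137,0,-1]],
  ],
)

```text
t: 12.55
ee_pos: [0.5221, -0.2102, 0.0933]
orientation: [-1.574, -0.005, -0.549]
wrist_force: [-0.2, 0.2, 6.3]
grip_width: 0.0613
```

Run:
```python
from h import *
o=arm.get_obs();print(o['joint_positions'].round(2),o['ee_pos'],o['orientation'])
c=grab(['wrist'],'g2')
```

```text
[ 0.11  0.51  0.27  1.94 -0.19  0.72 -0.06] [ 0.5221132  -0.21023271  0.09330583] [-1.57425165 -0.0045727  -0.549064  ]
```

View pics/g2_wrist.png

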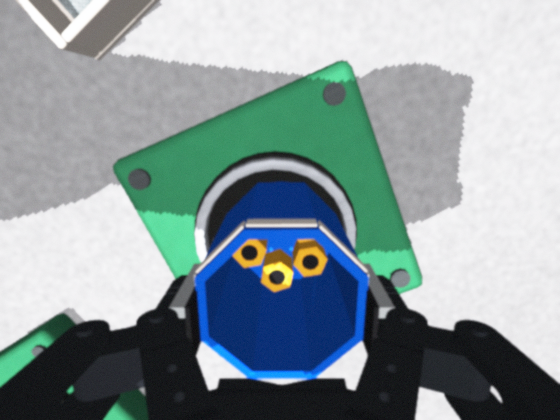

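Request:
move_arm(
  plan=[
    [[0,0,0,0,-20,0,-1],[0,0,0,0,-50,0,-1],[0,0,0,0,-80,0,-1],[0,0,0,0,-110,0,-1],[0,0,0,0,-120,0,-1],[0,0,0,0,-120,0,-1],[0,0,0,0,-120,0,-1]],
  ],
)

```text
t: 13.3
ee_pos: [0.5203, -0.2089, 0.2104]
orientation: [-1.576, -0.0, -0.549]
wrist_force: [-0.7, 0.1, -4.2]
grip_width: 0.0612
```

Run:
```python
from h import *
print(rel((.566,-.02,.22),(-np.pi/2,0,0)))
```

```text
(array([ 0.005, -0.549, -0.001]), array([-59.6, -10.5, 185. ]))
```

Request:
move_arm(
  plan=[
    [[0,-0.14,0,-15,-10,46,-1],[0,-0.28,0,-30,-10,92,-1],[0,-0.42,0,-45,-10,138,-1],[0,-0.549,0,-60,-10,185,-1],[0,-0.549,0,-60,-10,185,-1],[0,-0.549,0,-60,-10,185,-1],[0,-0.549,0,-60,-10,185,-1],[0,-0.549,0,-60,-10,185,-1]],
  ],
)

```text
t: 14.1
ee_pos: [0.566, -0.022, 0.22]
orientation: [-1.577, 0.002, -0.003]
wrist_force: [-0.6, 0.5, -2.7]
grip_width: 0.0609
```

Request:
move_arm(
  plan=[
    [[-0.12,0,0,0,0,0,-1],[-0.24,0,0,0,0,0,-1],[-0.36,0,0,0,0,0,-1],[-0.48,0,0,0,0,0,-1],[-0.6,0,0,0,10,0,-1],[-0.72,0,0,0,20,0,-1],[-0.84,0,0,0,30,0,-1],[-0.92,0,0,0,40,0,-1],[-1.0,0,0,0,45,0,-1],[-1.0,0,0,0,45,0,-1]],
  ],
)

```text
t: 15.1
ee_pos: [0.5659, -0.0188, 0.1725]
orientation: [-2.576, 0.004, 0.002]
wrist_force: [-0.6, 0.3, -4.2]
grip_width: 0.0612
```

Run:
```python
from h import *
c=grab(['scene','top'],'i');o=arm.get_obs();print(o['t'],o['joint_positions'].round(2),o['ee_pos'],o['orientation'])
pad=np.zeros((420,800,3),np.uint8)
pad[:,:400]=cv2.resize(c['scene']['image'][100:310,180:380],(400,420));pad[:400,400:]=cv2.resize(c['top']['image'][120:280,180:340],(400,400))
cv2.imwrite('pics/i_m.png',pad[:,:,::-1])
```

```text
15.2 [-0.71  0.69  0.34  1.82  0.73  1.24 -0.85] [ 0.56687827 -0.02078356  0.17561894] [-2.57396776e+00 -6.02173514e-05 -8.70927118e-04]
```

View pics/i_m.png

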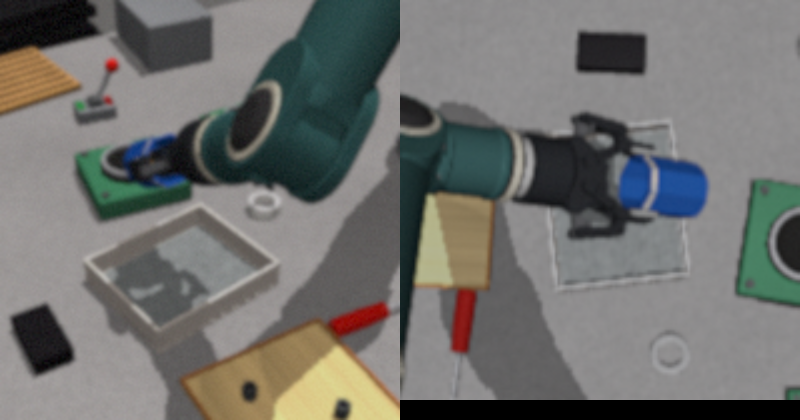

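Request:
move_arm(
  plan=[
    [[-0.08,0,0,0,0,0,-1],[-0.16,0,0,0,0,0,-1],[-0.24,0,0,0,0,0,-1],[-0.32,0,0,0,0,0,-1],[-0.4,0,0,0,0,0,-1],[-0.46,0,0,0,0,0,-1],[-0.52,0,0,0,0,0,-1],[-0.58,0,0,0,0,0,-1],[-0.64,0,0,0,0,0,-1],[-0.7,0,0,0,0,0,-1],[-0.75,0,0,0,0,0,-1],[-0.75,0,0,0,0,0,-1],[-0.75,0,0,0,0,0,-1],[-0.75,0,0,0,0,0,-1],[-0.75,0,0,0,0,0,-1]],
  ],
)

```text
t: 16.7
ee_pos: [0.567, -0.0205, 0.1766]
orientation: [2.96, -0.002, -0.001]
wrist_force: [-0.6, 0.3, -4.1]
grip_width: 0.0611
```

Run:
```python
from h import *
c=grab(['scene','top','wrist'],'j');o=arm.get_obs();print(o['t'],o['joint_positions'].round(2),o['ee_pos'],o['orientation'])
pad=np.zeros((420,800,3),np.uint8)
pad[:,:400]=cv2.resize(c['scene']['image'][100:310,180:380],(400,420));pad[:400,400:]=cv2.resize(c['top']['image'][120:280,180:340],(400,400))
cv2.imwrite('pics/j_m.png',pad[:,:,::-1])
```

```text
16.85 [-0.87  1.14  0.48  1.71  0.9   1.61 -1.04] [ 0.56678059 -0.02037989  0.1762173 ] [ 2.95862718e+00 -6.78560506e-04 -1.76814303e-04]
```

View pics/j_m.png

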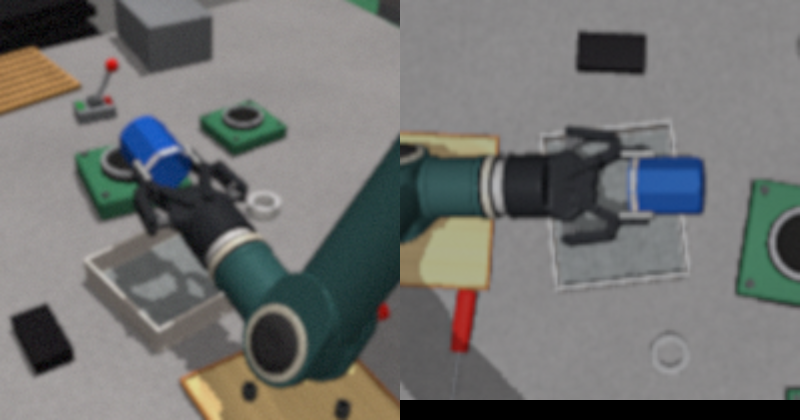

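View pics/j_wrist.png

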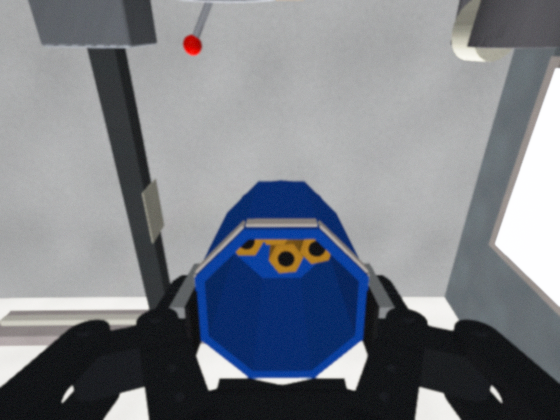

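Run:
```python
from h import *
c=load('j');o=arm.get_obs()
M=R.from_euler('xyz',o['orientation']).as_matrix();p=o['ee_pos'];d=-M[:,1]
o1,d1=ray(c['scene'],319,270)
s=np.linalg.lstsq(np.stack([d,-d1],1),o1-p,rcond=None)[0];print(s,p+d*s[0],o1+d1*s[1])
print(o['wrist_force'])
```

```text
[0.29784011 0.80831122] [0.56686914 0.2724888  0.12202639] [0.58196434 0.27104712 0.11425969]
[ 0.78891002 -0.41874988 -4.46970952]
```

View pics/j_top.png

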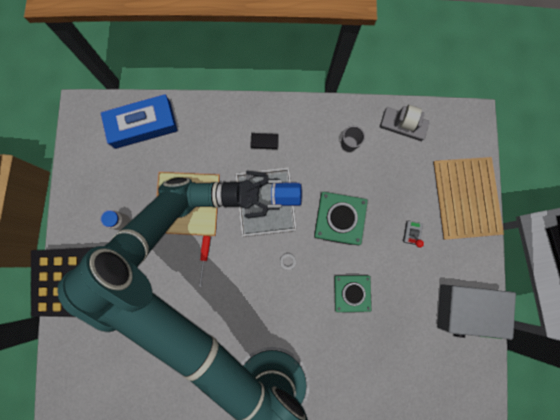

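Request:
move_arm(
  plan=[
    [[-0.05,0,0,0,2,-10,-1],[-0.1,0,0,0,4,-20,-1],[-0.15,0,0,0,5,-30,-1],[-0.15,0,0,0,5,-30,-1],[-0.15,0,0,0,5,-30,-1],[-0.15,0,0,0,5,-30,-1],[-0.15,0,0,0,5,-30,-1]],
  ],
)

```text
t: 17.55
ee_pos: [0.5667, -0.0198, 0.2063]
orientation: [2.808, -0.0, 0.0]
wrist_force: [0.5, 0.5, -3.9]
grip_width: 0.0612
```

Run:
```python
from h import *
c=grab(['wrist'],'k');o=arm.get_obs();print(o['t'],o['joint_positions'].round(2),o['ee_pos'],o['orientation'],o['wrist_force'])
```

```text
17.6 [-0.89  1.19  0.53  1.72  0.94  1.69 -1.04] [ 0.56672325 -0.01978995  0.20637718] [ 2.80767304e+00 -1.67485877e-04 -8.84037809e-06] [ 0.53682371 -0.20212126 -2.87423448]
```

View pics/k_wrist.png

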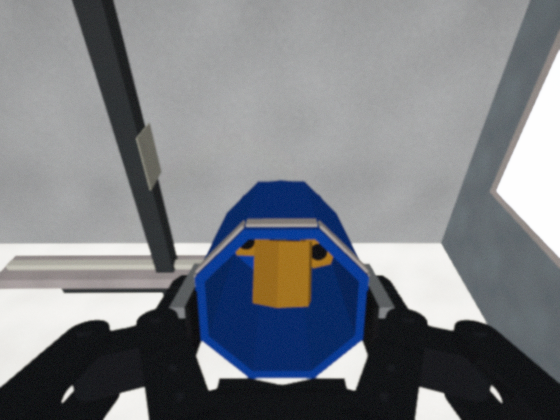

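Request:
move_arm(
  plan=[
    [[-0.05,0,0,0,3,-10,-1],[-0.1,0,0,0,7,-19,-1],[-0.1,0,0,0,7,-19,-1],[-0.1,0,0,0,7,-19,-1],[-0.1,0,0,0,7,-19,-1],[-0.1,0,0,0,7,-19,-1]],
  ],
)

```text
t: 18.2
ee_pos: [0.5667, -0.0201, 0.2265]
orientation: [2.708, -0.0, 0.0]
wrist_force: [-0.5, -0.6, -3.0]
grip_width: 0.0611
```

Run:
```python
from h import *
c=grab(['wrist','scene'],'l');o=arm.get_obs();print(o['t'],o['joint_positions'].round(2),o['ee_pos'],o['orientation'],o['wrist_force'])
crop(c['scene'],180,100,380,310,'l_c',2)
```

```text
18.3 [-0.9   1.21  0.56  1.72  0.98  1.73 -1.03] [ 0.56671002 -0.02015317  0.22656272] [ 2.70774625e+00 -1.28876234e-04  5.13250974e-05] [ 0.05234019 -0.30042565 -3.89794018]
```

View pics/l_wrist.png

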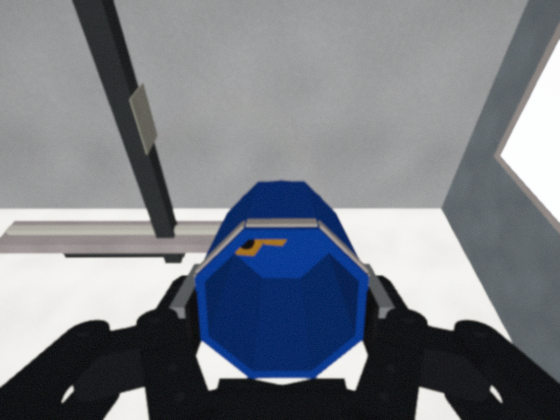

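View pics/l_c.png

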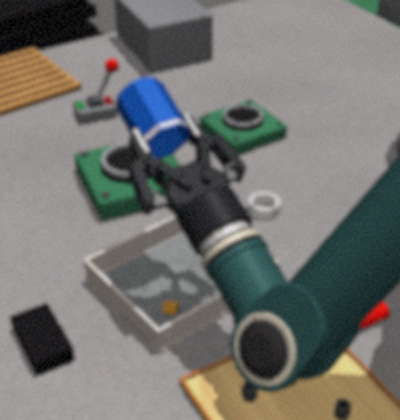

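Request:
move_arm(
  plan=[
    [[-0.03,0,0,0,2,-4,-1],[-0.06,0,0,0,4,-9,-1],[-0.06,0,0,0,4,-9,-1],[-0.06,0,0,0,4,-9,-1],[-0.06,0,0,0,4,-9,-1],[-0.06,0,0,0,4,-9,-1]],
  ],
)

```text
t: 18.9
ee_pos: [0.5667, -0.02, 0.2364]
orientation: [2.648, -0.0, 0.0]
wrist_force: [0.0, 0.4, -2.7]
grip_width: 0.0613
```

Run:
```python
from h import *
c=grab(['wrist','top'],'m');o=arm.get_obs();print(o['t'],o['joint_positions'].round(2),o['ee_pos'],o['orientation'],o['wrist_force'])
```

```text
19.0 [-0.91  1.24  0.59  1.73  0.99  1.75 -1.03] [ 0.5667154  -0.02002668  0.23642081] [ 2.64762263e+00 -8.34465200e-05  3.22496008e-05] [ 0.54417255  0.425166   -2.82097226]
```

View pics/m_wrist.png

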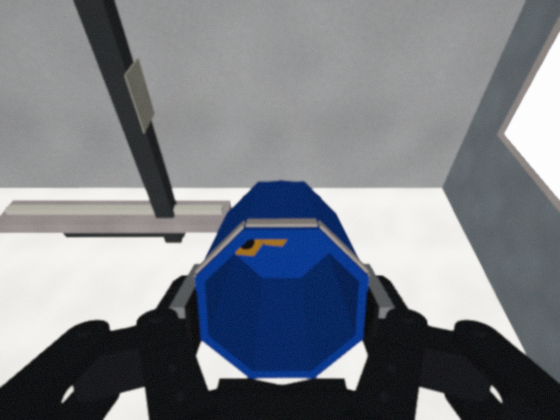

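View pics/m_top.png

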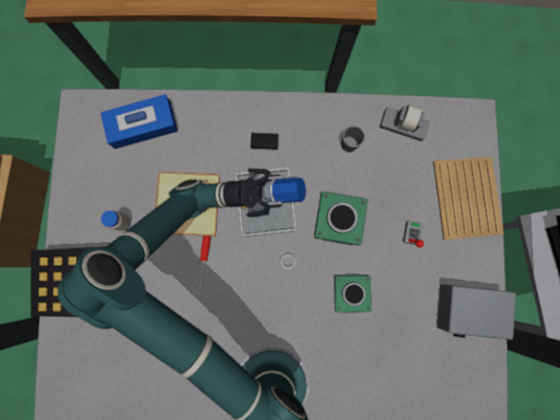

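Request:
move_arm(
  plan=[
    [[0,0.15,0,0,0,0,-1],[0,0.3,0,0,0,0,-1],[0,0.45,0,0,0,0,-1],[0,0.45,0,0,0,0,-1],[0,0.3,0,0,0,0,-1],[0,0.15,0,0,0,0,-1],[0,0,0,0,0,0,-1],[0,-0.15,0,0,0,0,-1],[0,-0.3,0,0,0,0,-1],[0,-0.45,0,0,0,0,-1],[0,-0.45,0,0,0,0,-1],[0,-0.3,0,0,0,0,-1],[0,-0.15,0,0,0,0,-1],[0,0,0,0,0,0,-1],[0,0,0,0,0,0,-1],[0,0,0,0,0,0,-1]],
  ],
)

```text
t: 20.6
ee_pos: [0.5667, -0.0199, 0.2366]
orientation: [2.647, 0.002, -0.001]
wrist_force: [0.6, -0.4, -1.9]
grip_width: 0.061
```

Run:
```python
from h import *
c=grab(['wrist','scene'],'n');o=arm.get_obs();print(o['t'],o['joint_positions'].round(2),o['ee_pos'],o['orientation'],o['wrist_force'])
pad=np.zeros((420,800,3),np.uint8)
pad[:,:400]=cv2.resize(c['scene']['image'][100:310,180:380],(400,420));pad[:400,400:]=cv2.resize(c['wrist']['image'][170:390,170:390],(400,400))
cv2.imwrite('pics/n_m.png',pad[:,:,::-1])
```

```text
20.7 [-0.93  1.25  0.62  1.73  0.98  1.73 -1.01] [ 0.56667778 -0.02014651  0.23655916] [ 2.64723571e+00  1.57451045e-03 -1.21535537e-03] [ 0.16146366  1.12023404 -2.78979165]
```

View pics/n_m.png

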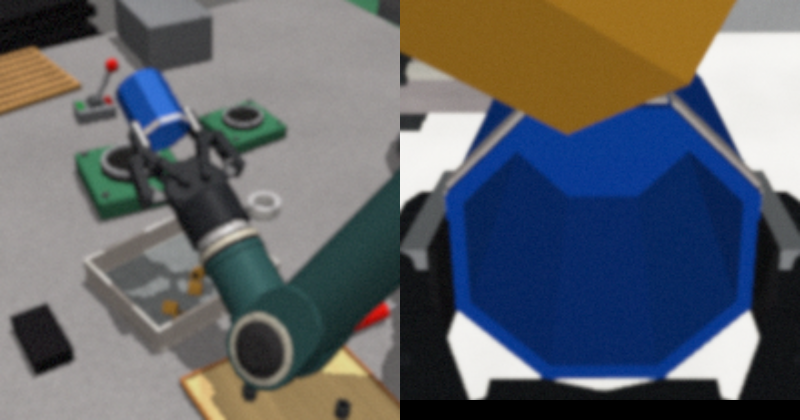

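Request:
move_arm(
  plan=[
    [[0,0,0,0,0,0,-1],[0,0,0,0,0,0,-1],[0,0,0,0,0,0,-1]],
  ],
)

```text
t: 21.0
ee_pos: [0.5667, -0.0202, 0.2364]
orientation: [2.647, 0.0, -0.0]
wrist_force: [0.4, -0.2, -2.5]
grip_width: 0.0609
```

Run:
```python
from h import *
c=grab(['wrist','scene'],'o');o=arm.get_obs();print(o['t'],o['wrist_force'])
print(rel((.545,-.02,.26),(-np.pi/2,0,0)))
pad=np.zeros((420,800,3),np.uint8)
pad[:,:400]=cv2.resize(c['scene']['image'][100:310,180:380],(400,420));pad[:400,400:]=cv2.resize(c['wrist']['image'][170:390,170:390],(400,400))
cv2.imwrite('pics/o_m.png',pad[:,:,::-1])
```

```text
21.1 [ 0.06521602  0.51454541 -2.64179509]
(array([ 2.065,  0.   , -0.   ]), array([-21.7,  11.1, -20.8]))
```

View pics/o_m.png

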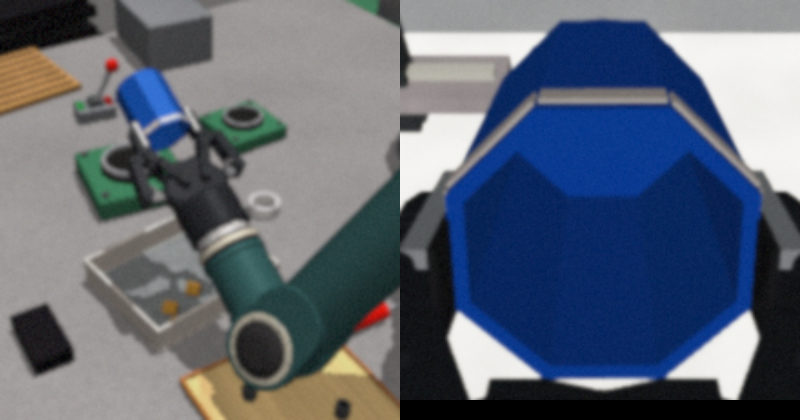

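Barrel empty (its whole lower wall is visible, no brass). Now upright again.

Request:
move_arm(
  plan=[
    [[0.15,0,0,-22,11,-21,-1],[0.3,0,0,-22,11,-21,-1],[0.45,0,0,-22,11,-21,-1],[0.6,0,0,-22,11,-21,-1],[0.75,0,0,-22,11,-21,-1],[0.9,0,0,-22,11,-21,-1],[1.05,0,0,-22,11,-21,-1],[1.2,0,0,-22,11,-21,-1],[1.35,0,0,-22,11,-21,-1],[1.5,0,0,-22,11,-21,-1],[1.65,0,0,-22,11,-21,-1],[1.8,0,0,-22,11,-21,-1],[1.95,0,0,-22,11,-21,-1],[2.065,0,0,-22,11,-21,-1],[2.065,0,0,-22,11,-21,-1],[2.065,0,0,-22,11,-21,-1],[2.065,0,0,-22,11,-21,-1]],
  ],
)

```text
t: 22.8
ee_pos: [0.5441, -0.0181, 0.2594]
orientation: [-1.572, 0.002, 0.003]
wrist_force: [-0.7, 0.5, -3.2]
grip_width: 0.0609
```

Run:
```python
from h import *
c=grab(['wrist','scene','top'],'p');o=arm.get_obs();print(o['t'],o['joint_positions'].round(2),o['ee_pos'],o['orientation'])
# seat centre: barrel was at (.5215,-.208), seat (.519,-.208) -> shift TCP by (-.0025,0)
print(rel((.5196,-.2095,.22),(-np.pi/2,0,-.549)))
pad=np.zeros((420,800,3),np.uint8)
pad[:,:400]=cv2.resize(c['scene']['image'][150:290,190:330],(400,420));pad[:400,400:]=cv2.resize(c['top']['image'][140:260,210:330],(400,400))
cv2.imwrite('pics/p_m.png',pad[:,:,::-1])
```

```text
22.95 [-0.3   0.26  0.33  1.85 -0.1   1.05  0.07] [ 0.54446824 -0.01791492  0.2595677 ] [-1.57169653e+00  1.31948437e-03  3.45706231e-03]
(array([ 0.001,  0.552, -0.001]), array([ -25.5,   39.8, -191.5]))
```

View pics/p_m.png

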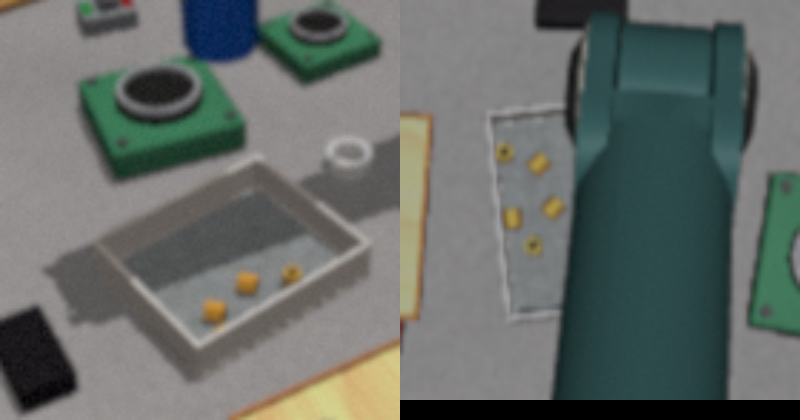

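View pics/p_wrist.png

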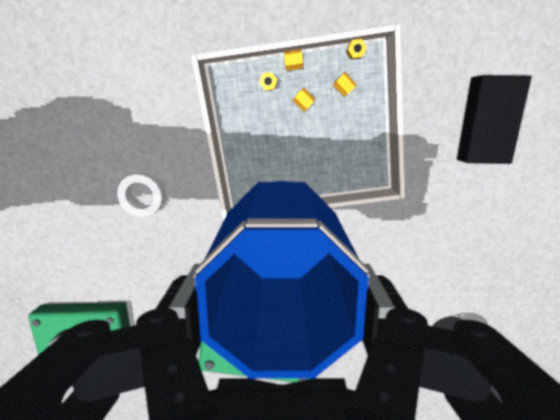

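Request:
move_arm(
  plan=[
    [[0,0.14,0,-6,40,-48,-1],[0,0.28,0,-13,40,-96,-1],[0,0.42,0,-20,40,-144,-1],[0,0.552,0,-25,40,-191,-1],[0,0.552,0,-25,40,-191,-1],[0,0.552,0,-25,40,-191,-1],[0,0.552,0,-25,40,-191,-1],[0,0.552,0,-25,40,-191,-1],[0,0.552,0,-25,40,-191,-1]],
  ],
)

```text
t: 23.85
ee_pos: [0.5201, -0.2091, 0.22]
orientation: [-1.57, 0.0, -0.549]
wrist_force: [0.5, 0.1, -2.4]
grip_width: 0.0613
```

Run:
```python
from h import *
o=arm.get_obs();print(o['ee_pos'],o['orientation'])
print(rel((.5196,-.2095,.12),(-np.pi/2,0,-.549)),rel((.5196,-.2095,.0935),(-np.pi/2,0,-.549)))
```

```text
[ 0.52014924 -0.2090557   0.22004665] [-1.57046107e+00  3.40764725e-04 -5.48897372e-01]
(array([-0.,  0., -0.]), array([ -0.2, 100. ,  -0.7])) (array([-0.,  0., -0.]), array([ -0.2, 126.5,  -0.7]))
```

Request:
move_arm(
  plan=[
    [[0,0,0,0,40,0,-1],[0,0,0,0,80,-1,-1],[0,0,0,0,105,-1,-1],[0,0,0,0,115,-1,-1],[0,0,0,0,120,-1,-1],[0,0,0,0,124,-1,-1],[0,0,0,0,126,-1,-1],[0,0,0,0,126,-1,-1],[0,0,0,0,126,-1,-1],[0,0,0,0,126,-1,-1]],
  ],
)

```text
t: 24.85
ee_pos: [0.5195, -0.2118, 0.0947]
orientation: [-1.57, -0.001, -0.552]
wrist_force: [-0.4, -0.4, -1.7]
grip_width: 0.0613
```

Run:
```python
from h import *
c=grab(['wrist','scene'],'q');o=arm.get_obs();print(o['ee_pos'],o['orientation'],o['wrist_force'])
pad=np.zeros((420,800,3),np.uint8)
pad[:,:400]=cv2.resize(c['scene']['image'][130:230,190:290],(400,420));pad[:400,400:]=cv2.resize(c['wrist']['image'][100:400,130:430],(400,400))
cv2.imwrite('pics/q_m.png',pad[:,:,::-1])
```

```text
[ 0.51929599 -0.21170733  0.09444834] [-1.57057160e+00 -5.39620079e-04 -5.52111096e-01] [ 0.39742974 -0.68392321 -2.99758469]
```

View pics/q_m.png

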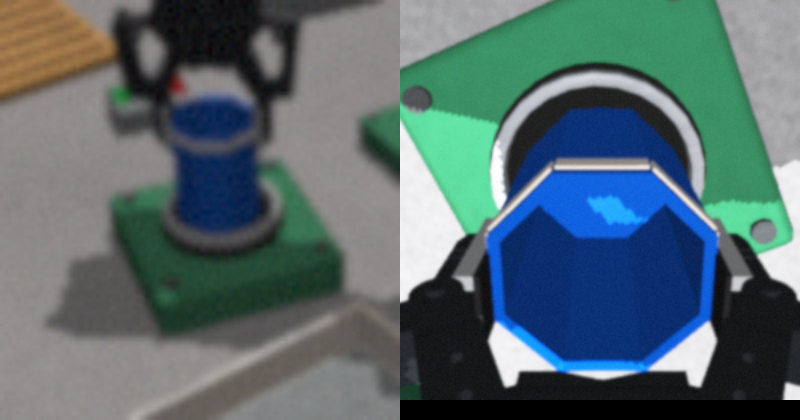

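Request:
move_arm(
  plan=[
    [[0,0,0,0,1,1,-1],[0,0,0,0,2,1,-1],[0,0,0,0,2,1,-1],[0,0,0,0,2,1,-0.2],[0,0,0,0,2,1,1],[0,0,0,0,2,1,1],[0,0,0,0,2,1,1],[0,0,0,0,-10,1,1],[0,0,0,0,-40,1,1],[0,0,0,0,-80,1,1],[0,0,0,0,-126,1,1],[0,0,0,0,-126,1,1],[0,0,0,0,-126,1,1],[0,0,0,0,-126,1,1]],
  ],
)

```text
t: 26.35
ee_pos: [0.519, -0.2104, 0.2194]
orientation: [-1.571, 0.002, -0.552]
wrist_force: [1.0, -0.6, -0.1]
grip_width: 0.0858
```

Run:
```python
from h import *
c=grab(['wrist','scene','top'],'r');o=arm.get_obs();print(o['t'],o['ee_pos'],o['orientation'])
crop(c['wrist'],180,80,380,270,'r_c',4)
```

```text
26.5 [ 0.51890974 -0.2105014   0.21882907] [-1.57178477  0.00241557 -0.55207328]
```

View pics/r_c.png

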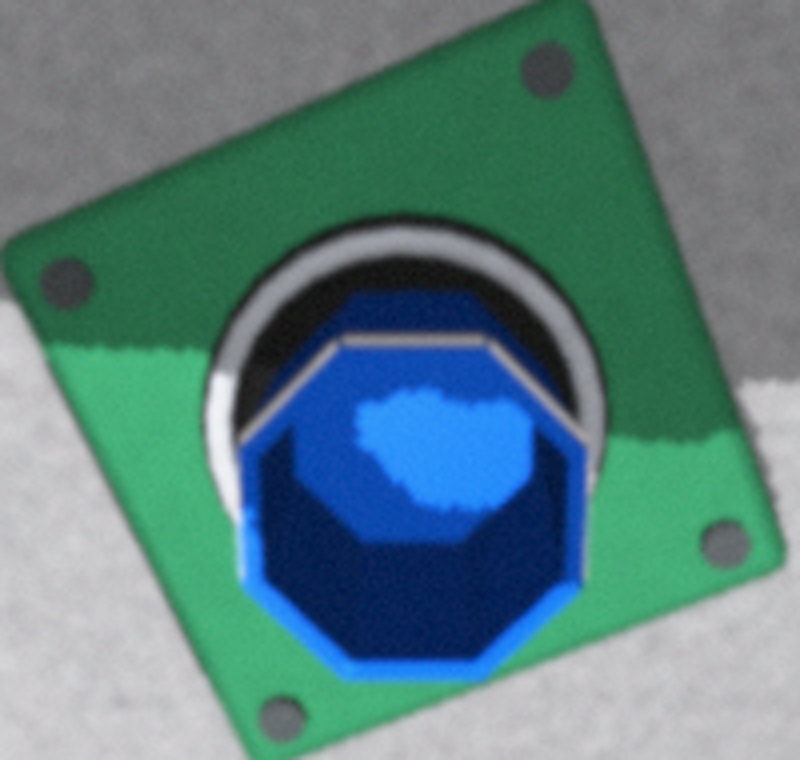

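Run:
```python
from h import *
np.set_printoptions(suppress=True,precision=4)
c=load('r')['wrist']
C=np.array([onz(c,180+u/4,80+v/4,.125) for u,v in [(340,338),(490,338),(586,442),(582,583),(475,680),(350,680),(243,580),(242,440)]])
m=C.mean(0);print(m,np.linalg.norm(C-m,axis=1))
P=np.array([onz(c,180+u/4,80+v/4,.054) for u,v in [(405,215),(203,410),(606,415),(270,270),(545,270)]])
A=np.c_[2*P[:,:2],np.ones(5)];s=np.linalg.lstsq(A,(P[:,:2]**2).sum(1),rcond=None)[0];print('seat',s[:2],np.sqrt(s[2]+s[:2]@s[:2]))
# board check
t=load('r')['top'];crop(t,140,150,300,290,'r_t',5)
```

```text
[ 0.5213 -0.2079  0.125 ] [0.0342 0.0344 0.0333 0.0335 0.0343 0.0344 0.0336 0.0333]
seat [ 0.5207 -0.206 ] 0.04604141057183438
```

View pics/r_t.png

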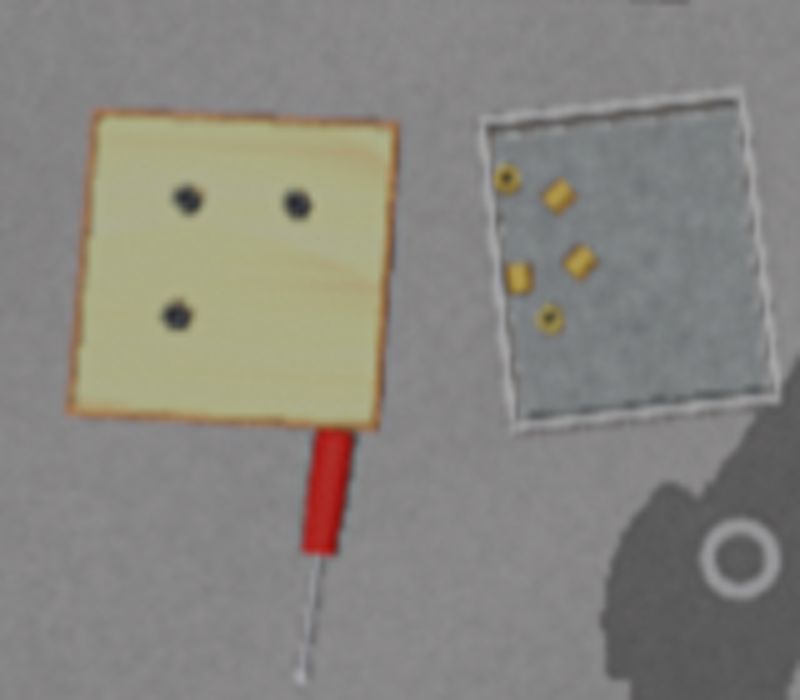

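Run:
```python
from h import *
print(rel((.565,.26,.2),(-np.pi/2,0,0)))
```

```text
(array([ 0.   , -0.552, -0.003]), array([-207.5,   18.9,  424.8]))
```

Request:
move_arm(
  plan=[
    [[0,-0.552,0,-207,19,425,0.5],[0,-0.552,0,-207,19,425,0.5],[0,-0.552,0,-207,19,425,0.5],[0,-0.552,0,-207,19,425,0.5],[0,-0.552,0,-207,19,425,0.5],[0,-0.552,0,-207,19,425,0.5],[0,-0.552,0,-207,19,425,0.5],[0,-0.552,0,-207,19,425,0.5],[0,-0.552,0,-207,19,425,0.5],[0,-0.552,0,-207,19,425,0.5],[0,-0.552,0,-207,19,425,0.5],[0,-0.552,0,-207,19,425,0.5],[0,-0.552,0,-207,19,425,0.5],[0,-0.552,0,-207,19,425,0.5]],
  ],
)

```text
t: 27.9
ee_pos: [0.5666, 0.2576, 0.201]
orientation: [-1.572, 0.0, -0.003]
wrist_force: [0.2, 0.1, 0.1]
grip_width: 0.0638
```

Run:
```python
from h import *
c=grab(['wrist'],'s');o=arm.get_obs();print(o['t'],o['joint_positions'].round(2),o['ee_pos'],o['orientation'])
```

```text
27.95 [-0.65  0.45  0.23  1.71 -0.12  0.99 -0.38] [0.56664744 0.25794966 0.20119534] [-1.57120542e+00 -6.49210831e-05 -2.46830649e-03]
```

View pics/s_wrist.png

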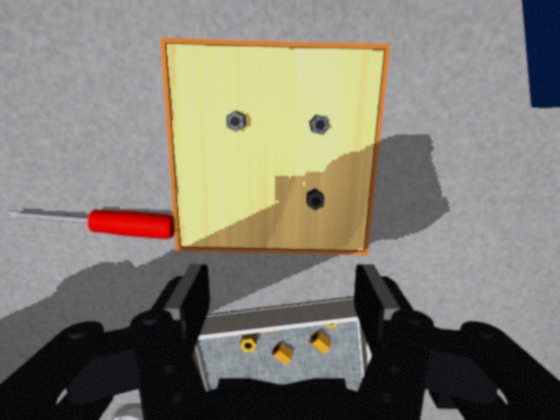

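Run:
```python
from h import *
c=load('s')['wrist'];im=c['image']
pad=np.zeros((260,780,3),np.uint8)
for i,(u,v) in enumerate([(236,121),(319,124),(315,199)]):
    pad[:,i*260:(i+1)*260]=cv2.resize(im[v-13:v+13,u-13:u+13],(260,260),interpolation=cv2.INTER_CUBIC)
    print(onz(c,u,v,.026))
pad=cv2.convertScaleAbs(pad,alpha=1.3)
cv2.imwrite('pics/s_c.png',pad[:,:,::-1])
```

```text
[0.52514498 0.31927145 0.026     ]
[0.59935866 0.31651481 0.026     ]
[0.5976268  0.24714637 0.026     ]
```

View pics/s_c.png

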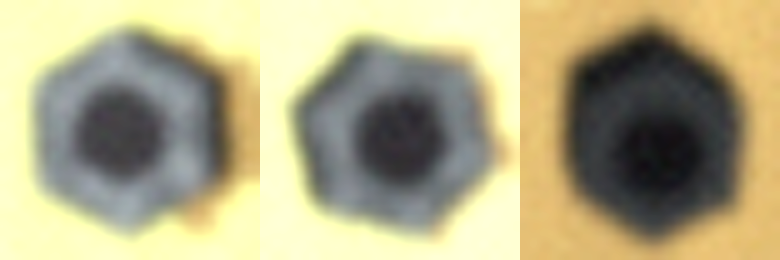

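Run:
```python
from h import *
c=load('s')['wrist'];o=arm.get_obs()
for n,(u,v),y in [('A',(235,121.2),0),('B',(320,125),.4),('C',(316,201.5),0)]:
    p=onz(c,u,v,.026);print(n,p,rel((p[0],p[1],.09),(-np.pi/2,0,y)),rel((p[0],p[1],.014),(-np.pi/2,0,y)))
```

```text
A [0.52424523 0.3190998  0.026     ] (array([ 0.   , -0.002,  0.   ]), array([-42.6, 111.2,  61.1])) (array([ 0.   , -0.002,  0.   ]), array([-42.6, 187.2,  61.1]))
B [0.60028113 0.31564497 0.026     ] (array([ 0.   , -0.402, -0.   ]), array([ 33.5, 111.2,  57.8])) (array([ 0.   , -0.402, -0.   ]), array([ 33.5, 187.2,  57.9]))
C [0.59864866 0.24467002 0.026     ] (array([ 0.   , -0.002,  0.   ]), array([ 32. , 111.2, -13.2])) (array([ 0.   , -0.002,  0.   ]), array([ 32. , 187.2, -13.1]))
```

Request:
move_arm(
  plan=[
    [[0,0,0,-20,50,30,0],[0,0,0,-42,95,61,0],[0,0,0,-42,135,61,0],[0,0,0,-42,165,61,0],[0,0,0,-42,180,61,0],[0,0,0,-42,187,61,0],[0,0,0,-42,187,61,0],[0,0,0,-42,187,61,0],[0,0,0,-42,187,61,-1],[0,0,0,-42,187,61,-1],[0,0,0,-42,187,61,-1],[0,0,0,-42,187,61,-1],[0,0,0,-42,187,61,-1]],
  ],
)

```text
t: 29.25
ee_pos: [0.5254, 0.3211, 0.0159]
orientation: [-1.569, -0.002, -0.0]
wrist_force: [-0.3, 0.2, 5.0]
grip_width: 0.0139
```

Run:
```python
from h import *
c=grab(['wrist'],'u');o=arm.get_obs();print(o['t'],o['ee_pos'],o['orientation'],o['wrist_force'],o['grip_width'])
```

```text
29.3 [0.5253533  0.32106767 0.01584779] [-1.56937764e+00 -2.12840781e-03 -2.55567385e-04] [-0.2852371  -0.92216223  5.64089075] 0.013806855477377894
```

View pics/u_wrist.png

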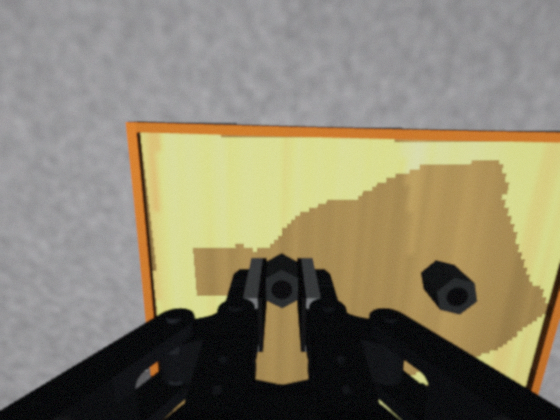

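Run:
```python
from h import *
print(rel((.5205,-.2075,.2),(-np.pi/2,0,0)),rel((.5205,-.2075,.138),(-np.pi/2,0,0)))
```

```text
(array([-0.001, -0.   ,  0.002]), array([  -4.3, -184.9, -528.3])) (array([-0.001, -0.   ,  0.002]), array([  -4.5, -122.9, -528.4]))
```

Request:
move_arm(
  plan=[
    [[0,0,0,0,-45,0,-1],[0,0,0,0,-95,0,-1],[0,0,0,0,-145,0,-1],[0,0,0,0,-185,0,-1],[0,0,0,0,-185,-45,-1],[0,0,0,0,-185,-90,-1],[0,0,0,-1,-185,-135,-1],[0,0,0,-1,-185,-180,-1],[0,0,0,-2,-185,-225,-1],[0,0,0,-2,-185,-270,-1],[0,0,0,-3,-185,-315,-1],[0,0,0,-3,-185,-360,-1],[0,0,0,-4,-185,-405,-1],[0,0,0,-4,-185,-450,-1],[0,0,0,-4,-185,-495,-1],[0,0,0,-4,-185,-528,-1],[0,0,0,-4,-185,-528,-1],[0,0,0,-4,-185,-528,-1],[0,0,0,-4,-185,-528,-1]],
  ],
)

```text
t: 31.2
ee_pos: [0.5205, -0.2059, 0.1992]
orientation: [-1.57, -0.0, 0.002]
wrist_force: [-0.3, 0.9, -0.4]
grip_width: 0.0136
```

Run:
```python
from h import *
c=grab(['wrist'],'v');o=arm.get_obs();print(o['t'],o['joint_positions'].round(2),o['ee_pos'],o['orientation'],o['wrist_force'],o['grip_width'])
print(rel((.5205,-.2075,.138),(-np.pi/2,0,0)))
```

```text
31.25 [-0.02  0.36  0.41  1.88 -0.18  0.93  0.48] [ 0.52059102 -0.20560151  0.19921419] [-1.56988333e+00 -2.21558475e-04  2.39544864e-03] [-0.83783028 -0.00775029 -1.00054693] 0.013833748191111588
(array([-0.001,  0.002,  0.   ]), array([-0.1, 61.2, -2. ]))
```

View pics/v_wrist.png

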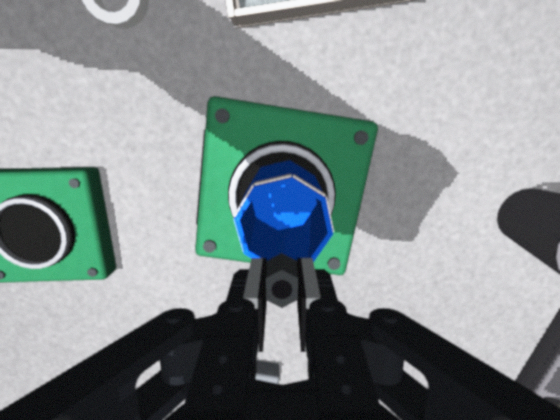

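Request:
move_arm(
  plan=[
    [[0,0,0,0,30,-2,-1],[0,0,0,0,55,-2,-1],[0,0,0,0,61,-2,-1],[0,0,0,0,61,-2,-1],[0,0,0,0,61,-2,-1],[0,0,0,0,61,-2,-0.3],[0,0,0,0,61,-2,-0.3],[0,0,0,0,61,-2,-0.3],[0,0,0,0,61,-2,-0.3],[0,0,0,0,20,-2,0],[0,0,0,0,-20,-2,0],[0,0,0,0,-20,-2,0]],
  ],
)

```text
t: 32.45
ee_pos: [0.5233, -0.211, 0.2245]
orientation: [-1.573, -0.01, -0.0]
wrist_force: [0.3, -0.9, 0.8]
grip_width: 0.0429
```

Run:
```python
from h import *
c=grab(['wrist','top'],'w');o=arm.get_obs();print(o['t'],o['joint_positions'].round(2),o['ee_pos'],o['orientation'],o['wrist_force'],o['grip_width'])
pad=np.zeros((420,800,3),np.uint8)
pad[:400,:400]=cv2.resize(c['wrist']['image'][100:300,180:380],(400,400));pad[:400,400:]=cv2.resize(c['top']['image'][155:255,140:240],(400,400))
cv2.imwrite('pics/w_m.png',pad[:,:,::-1])
print(rel((.600,.3156,.2),(-np.pi/2,0,.4)),rel((.600,.3156,.012),(-np.pi/2,0,.4)))
```

```text
32.55 [-0.02  0.34  0.43  1.86 -0.17  0.98  0.48] [ 0.52071878 -0.20948524  0.22007119] [-1.57104062e+00 -2.27487902e-03 -1.03357608e-05] [0.16303804 0.38511797 0.17190988] 0.04282860043577846
(array([ 0.001, -0.4  ,  0.002]), array([ 79.2,  20.1, 525.1])) (array([ 0.001, -0.4  ,  0.002]), array([ 78.8, 208.1, 525.1]))
```

View pics/w_m.png

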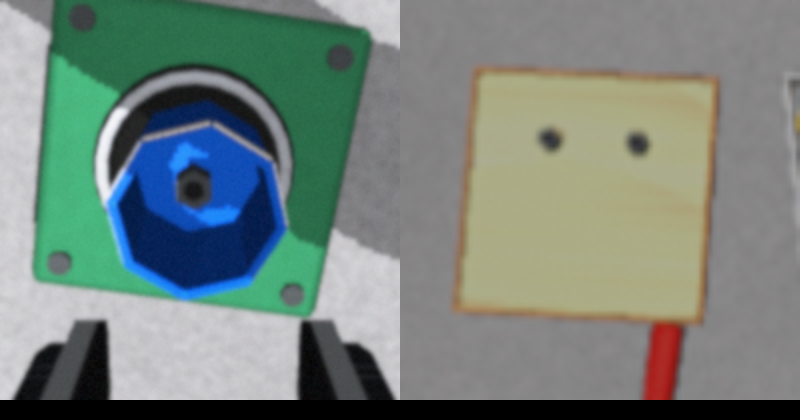

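Request:
move_arm(
  plan=[
    [[0,0,0,7,10,45,0],[0,0,0,14,20,90,0],[0,-0.1,0,21,20,135,0],[0,-0.2,0,27,20,180,0],[0,-0.3,0,34,20,225,0],[0,-0.4,0,41,20,270,0],[0,-0.4,0,48,20,315,0],[0,-0.4,0,54,20,360,0],[0,-0.4,0,61,40,405,0],[0,-0.4,0,68,60,450,0],[0,-0.4,0,75,80,495,0],[0,-0.4,0,79,100,525,0],[0,-0.4,0,79,100,525,0],[0,-0.4,0,79,100,525,0],[0,-0.4,0,79,100,525,0]],
  ],
)

```text
t: 34.05
ee_pos: [0.5995, 0.3136, 0.1187]
orientation: [-1.572, 0.001, 0.398]
wrist_force: [-0.0, -1.0, -0.8]
grip_width: 0.0429
```

Run:
```python
from h import *
c=grab(['wrist'],'x');o=arm.get_obs();print(o['t'],o['joint_positions'].round(2),o['ee_pos'],o['orientation'])
crop(c['wrist'],180,150,480,370,'x_c',2)
print(rel((.600,.3156,.012),(-np.pi/2,0,.4)))
print(proj(c['wrist'],(.600,.3156,.026)),proj(c['wrist'],(.5987,.2447,.026)))
```

```text
34.1 [-0.65  0.63  0.17  1.62 -0.13  0.9  -0.04] [0.59993892 0.31354123 0.11934096] [-1.57176725e+00 -3.85948595e-05  3.97365689e-01]
(array([ 0.001, -0.003,  0.   ]), array([  0.8, 107.3,   2. ]))
[285.00602581 212.51760631] [247.51714152 292.95756117]
```

View pics/x_wrist.png

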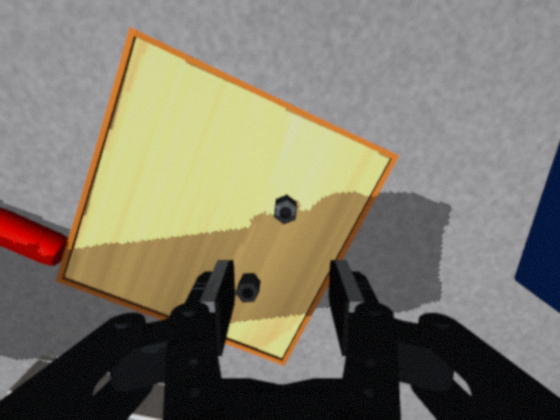

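Request:
move_arm(
  plan=[
    [[0,0,0,1,45,3,0],[0,0,0,1,80,3,0],[0,0,0,1,98,3,0],[0,0,0,1,105,3,0],[0,0,0,1,105,3,0],[0,0,0,1,105,3,0],[0,0,0,1,105,3,-1],[0,0,0,1,105,3,-1],[0,0,0,1,105,3,-1],[0,0,0,1,105,3,-1],[0,0,0,1,60,3,-1],[0,0,0,1,20,3,-1],[0,0,0,1,-20,3,-1],[0,0,0,1,-70,3,-1],[0,0,0,1,-80,3,-1],[0,0,0,1,-80,3,-1]],
  ],
)

```text
t: 35.7
ee_pos: [0.6003, 0.3195, 0.2024]
orientation: [-1.57, -0.006, 0.4]
wrist_force: [-0.8, -0.9, -0.3]
grip_width: 0.0135
```

Run:
```python
from h import *
c=grab(['wrist'],'y');o=arm.get_obs();print(o['t'],o['ee_pos'],o['orientation'],o['grip_width'])
crop(c['wrist'],180,150,480,370,'y_c',2)
print(rel((.5205,-.2075,.2),(-np.pi/2,0,0)))
```

```text
35.75 [0.59902551 0.31888178 0.19970126] [-1.57043687e+00 -1.25310062e-03  4.00088609e-01] 0.013826990215614421
(array([-0.001,  0.4  ,  0.001]), array([-277.3,   -0.8, -454.2]))
```

View pics/y_c.png

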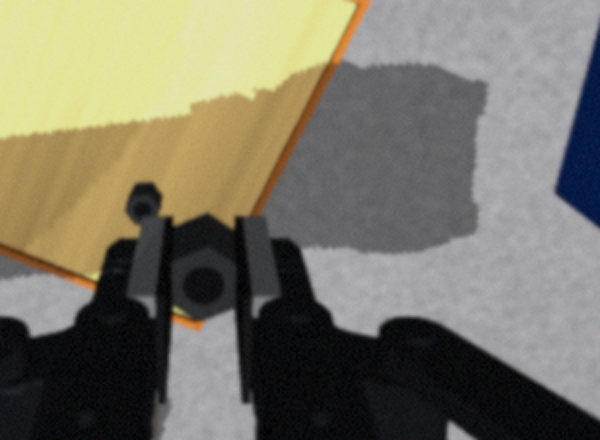

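Request:
move_arm(
  plan=[
    [[0,0.1,0,-28,0,-45,-1],[0,0.2,0,-56,0,-90,-1],[0,0.3,0,-83,0,-136,-1],[0,0.4,0,-111,0,-182,-1],[0,0.4,0,-136,0,-223,-1],[0,0.4,0,-161,0,-264,-1],[0,0.4,0,-186,0,-305,-1],[0,0.4,0,-211,0,-346,-1],[0,0.4,0,-236,0,-387,-1],[0,0.4,0,-260,0,-427,-1],[0,0.4,0,-277,0,-454,-1],[0,0.4,0,-277,0,-454,-1],[0,0.4,0,-277,0,-454,-1],[0,0.4,0,-277,0,-454,-1]],
  ],
)

```text
t: 37.15
ee_pos: [0.5203, -0.2054, 0.1977]
orientation: [-1.57, 0.003, 0.002]
wrist_force: [0.2, -1.0, -0.1]
grip_width: 0.014
```

Run:
```python
from h import *
c=grab(['wrist'],'z');o=arm.get_obs();print(o['t'],o['ee_pos'],o['orientation'],o['grip_width'])
crop(c['wrist'],180,100,380,320,'z_c',3)
print(rel((.5205,-.2075,.138),(-np.pi/2,0,0)))
```

```text
37.2 [ 0.52065796 -0.20528423  0.19801908] [-1.56978771  0.00187394  0.00268505] 0.013534313493700332
(array([-0.001,  0.003, -0.002]), array([-0.1, 60. , -2.3]))
```

View pics/z_c.png

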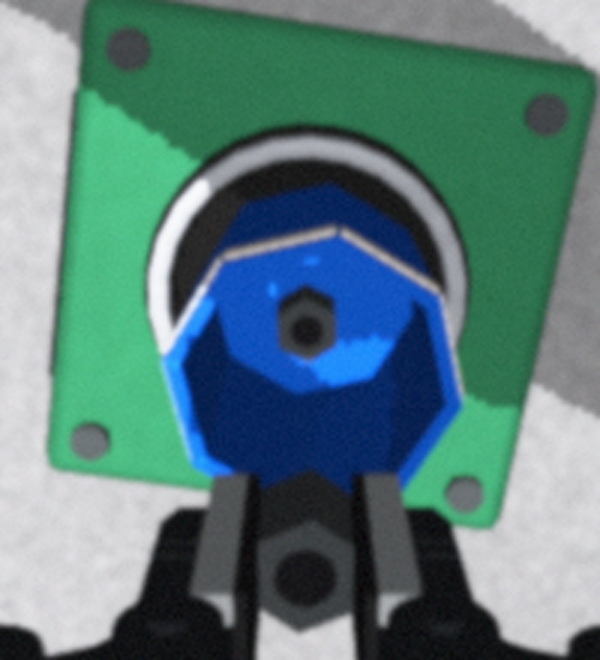

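Request:
move_arm(
  plan=[
    [[0,0,0,0,30,10,-1],[0,0,0,0,55,10,-1],[0,0,0,0,60,10,-1],[0,0,0,0,60,10,-1],[0,0,0,0,60,10,-1],[0,0,0,0,60,10,-0.3],[0,0,0,0,60,10,-0.3],[0,0,0,0,60,10,-0.3],[0,0,0,0,60,10,-0.3],[0,0,0,0,20,0,0],[0,0,0,0,-20,0,0],[0,0,0,0,-20,0,0]],
  ],
)

```text
t: 38.4
ee_pos: [0.5236, -0.2092, 0.2245]
orientation: [-1.573, -0.01, -0.001]
wrist_force: [0.3, -0.2, -0.4]
grip_width: 0.0425
```

Run:
```python
from h import *
c=grab(['wrist','top'],'a1');o=arm.get_obs();print(o['t'],o['joint_positions'].round(2),o['ee_pos'],o['orientation'],o['grip_width'])
pad=np.zeros((420,800,3),np.uint8)
pad[:400,:400]=cv2.resize(c['wrist']['image'][100:300,180:380],(400,400));pad[:400,400:]=cv2.resize(c['top']['image'][155:255,140:240],(400,400))
cv2.imwrite('pics/a1_m.png',pad[:,:,::-1])
print(rel((.5987,.2447,.12),(-np.pi/2,0,0)))
```

```text
38.5 [-0.03  0.34  0.44  1.86 -0.17  0.98  0.48] [ 0.52110529 -0.20734089  0.22002825] [-1.57093239e+00 -2.22020513e-03 -5.67740681e-05] 0.04275201246927864
(array([ 0.   , -0.   ,  0.002]), array([ 77.3, 100.1, 452.1]))
```

View pics/a1_m.png

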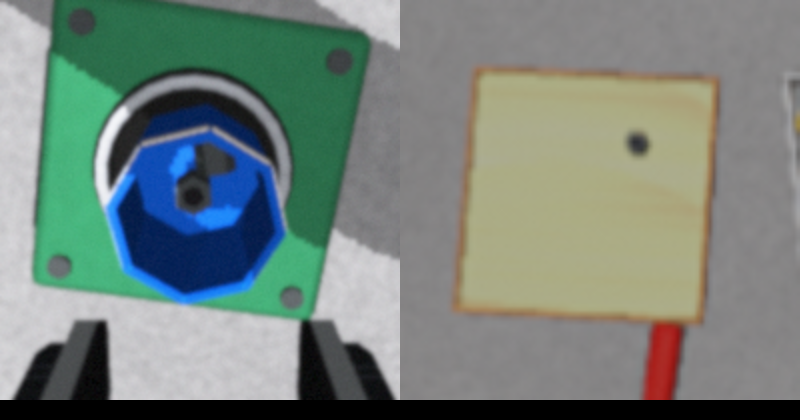

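Both blanks in the barrel (second lying on its side at crop (212,160)); C still in place. Next C.

Request:
move_arm(
  plan=[
    [[0,0,0,8,10,45,0],[0,0,0,15,20,90,0],[0,0,0,23,20,135,0],[0,0,0,31,20,180,0],[0,0,0,39,20,225,0],[0,0,0,46,20,270,0],[0,0,0,54,20,315,0],[0,0,0,62,40,360,0],[0,0,0,70,60,405,0],[0,0,0,77,80,440,0],[0,0,0,77,100,452,0],[0,0,0,77,100,452,0],[0,0,0,77,100,452,0],[0,0,0,77,100,452,0]],
  ],
)

```text
t: 39.9
ee_pos: [0.5984, 0.2428, 0.1198]
orientation: [-1.571, -0.001, -0.002]
wrist_force: [0.6, -0.3, 0.4]
grip_width: 0.0427
```

Run:
```python
from h import *
c=grab(['wrist'],'b1');o=arm.get_obs();print(o['t'],o['ee_pos'],o['orientation'])
crop(c['wrist'],180,150,480,370,'b1_c',2)
print(rel((.5987,.2447,.014),(-np.pi/2,0,0)))
print(proj(c['wrist'],(.5987,.2447,.026)))
```

```text
39.95 [0.59861623 0.2429126  0.12025065] [-1.57083669e+00 -1.52069333e-03 -2.61956086e-03]
(array([ 0.   , -0.003,  0.002]), array([-1.000e-01,  1.063e+02,  1.800e+00]))
[283.19704912 211.12367119]
```

View pics/b1_c.png

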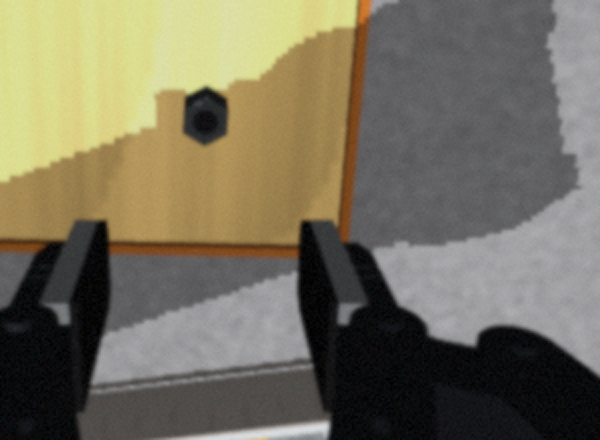

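Request:
move_arm(
  plan=[
    [[0,0,0,0,45,2,0],[0,0,0,0,80,2,0],[0,0,0,0,98,2,0],[0,0,0,0,106,2,0],[0,0,0,0,106,2,0],[0,0,0,0,106,2,0],[0,0,0,0,106,2,-1],[0,0,0,0,106,2,-1],[0,0,0,0,106,2,-1],[0,0,0,0,106,2,-1],[0,0,0,0,60,2,-1],[0,0,0,0,20,2,-1],[0,0,0,0,-20,2,-1],[0,0,0,0,-70,2,-1],[0,0,0,0,-80,2,-1],[0,0,0,0,-80,2,-1]],
  ],
)

```text
t: 41.55
ee_pos: [0.599, 0.2473, 0.2021]
orientation: [-1.568, -0.005, -0.0]
wrist_force: [-0.2, 0.2, -0.8]
grip_width: 0.0138
```

Run:
```python
from h import *
c=grab(['wrist'],'c1');o=arm.get_obs();print(o['t'],o['ee_pos'],o['orientation'],o['grip_width'])
crop(c['wrist'],180,150,480,370,'c1_c',2)
print(rel((.5205,-.2075,.2),(-np.pi/2,0,0)))
```

```text
41.6 [0.59767925 0.24688282 0.19965193] [-1.56994871e+00 -1.02131086e-03  8.99252292e-05] 0.013864965820088454
(array([-0.001,  0.   ,  0.001]), array([ -77.2,   -0.8, -454.4]))
```

View pics/c1_c.png

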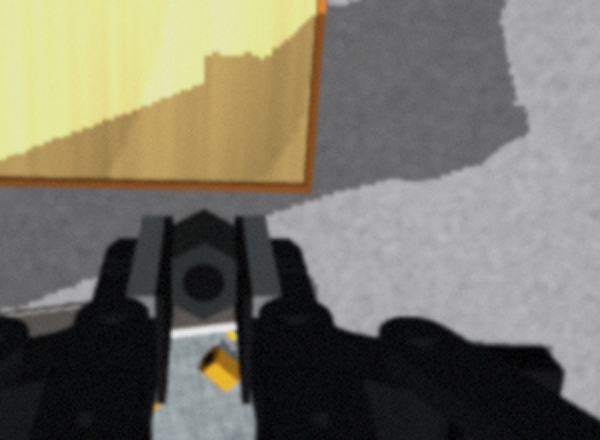

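Request:
move_arm(
  plan=[
    [[0,0,0,-8,0,-45,-1],[0,0,0,-15,0,-90,-1],[0,0,0,-23,0,-135,-1],[0,0,0,-31,0,-180,-1],[0,0,0,-39,0,-225,-1],[0,0,0,-46,0,-270,-1],[0,0,0,-54,0,-315,-1],[0,0,0,-62,0,-360,-1],[0,0,0,-70,0,-405,-1],[0,0,0,-77,0,-440,-1],[0,0,0,-77,0,-465,-1],[0,0,0,-77,0,-465,-1],[0,0,0,-77,0,-465,-1],[0,0,0,-77,0,-465,-1]],
  ],
)

```text
t: 43.0
ee_pos: [0.5203, -0.2165, 0.1978]
orientation: [-1.569, 0.002, 0.002]
wrist_force: [0.2, 0.6, -0.5]
grip_width: 0.0138
```

Run:
```python
from h import *
o=arm.get_obs();print(o['t'],o['ee_pos'],o['orientation'],o['grip_width'])
print(rel((.5205,-.219,.138),(-np.pi/2,0,0)))
```

```text
43.0 [ 0.52033945 -0.21647713  0.19777576] [-1.56949719  0.00237252  0.00184257] 0.013817188647535663
(array([-0.001,  0.002, -0.002]), array([ 0.3, 59.8, -2.6]))
```

Request:
move_arm(
  plan=[
    [[0,0,0,0,30,-2,-1],[0,0,0,0,55,-2,-1],[0,0,0,0,60,-2,-1],[0,0,0,0,60,-2,-1],[0,0,0,0,60,-2,-1],[0,0,0,0,60,-2,-0.3],[0,0,0,0,60,-2,-0.3],[0,0,0,0,60,-2,-0.3],[0,0,0,0,60,-2,-0.3],[0,0,0,0,20,0,0],[0,0,0,0,-20,9,0],[0,0,0,0,-20,9,0]],
  ],
)

```text
t: 44.2
ee_pos: [0.5239, -0.2097, 0.2243]
orientation: [-1.573, -0.01, 0.001]
wrist_force: [-0.8, 0.4, 0.2]
grip_width: 0.0427
```

Run:
```python
from h import *
c=grab(['wrist','top'],'d1');o=arm.get_obs();print(o['t'],o['joint_positions'].round(2),o['ee_pos'],o['orientation'],o['grip_width'])
pad=np.zeros((420,800,3),np.uint8)
pad[:400,:400]=cv2.resize(c['wrist']['image'][100:300,180:380],(400,400));pad[:400,400:]=cv2.resize(c['top']['image'][150:270,140:260],(400,400))
cv2.imwrite('pics/d1_m.png',pad[:,:,::-1])
# isolator pushing: ball off at (.441,-.433); push from -x side
d=np.array([.992,-.12,0])
for k,z in [(-40,.2),(-40,.08)]:
    P=np.array([.441,-.433,0])+d*k/1000;P[2]=z
    print(P,rel(P,(-np.pi/2,0,-1.686)))
```

```text
44.3 [-0.04  0.34  0.45  1.86 -0.18  0.98  0.49] [ 0.52121361 -0.2091454   0.22010743] [-1.57097647e+00 -2.33217938e-03  4.84641410e-04] 0.043058157920328924
[ 0.40132 -0.4282   0.2    ] (array([-0.002,  1.686,  0.002]), array([-120. ,   19.9, -219. ]))
[ 0.40132 -0.4282   0.08   ] (array([-0.002,  1.686,  0.002]), array([-120.3,  139.9, -219. ]))
```

View pics/d1_m.png

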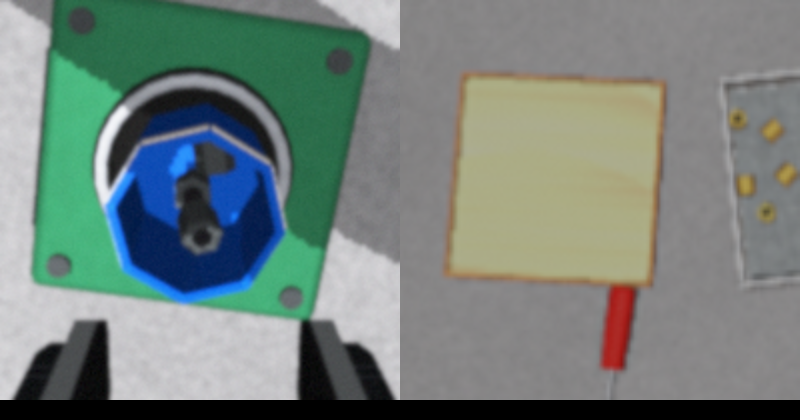

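View pics/d1_top.png

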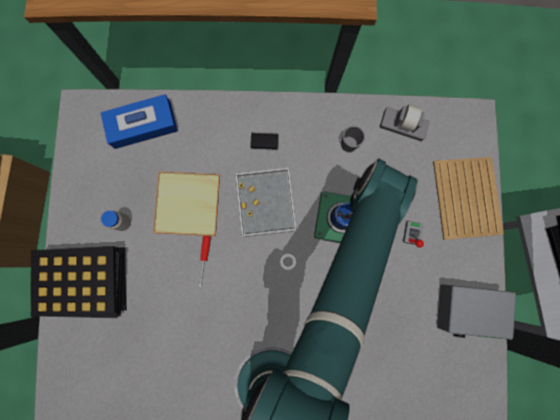

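Request:
move_arm(
  plan=[
    [[0,0.14,0,-10,20,-20,-1],[0,0.28,0,-20,20,-40,-1],[0,0.42,0,-30,20,-60,-1],[0,0.56,0,-40,20,-80,-1],[0,0.7,0,-50,20,-100,-1],[0,0.84,0,-60,20,-120,-1],[0,0.98,0,-70,20,-140,-1],[0,1.12,0,-80,20,-160,-1],[0,1.26,0,-90,20,-180,-1],[0,1.4,0,-100,20,-200,-1],[0,1.54,0,-110,20,-219,-1],[0,1.686,0,-120,20,-219,-1],[0,1.686,0,-120,20,-219,-1],[0,1.686,0,-120,20,-219,-1],[0,1.686,0,-120,20,-219,-1]],
  ],
)

```text
t: 45.8
ee_pos: [0.4014, -0.4275, 0.1986]
orientation: [-1.571, 0.001, -1.682]
wrist_force: [0.5, 0.7, 0.1]
grip_width: 0.0001
```

Run:
```python
from h import *
c=grab(['wrist','top','scene'],'e1');o=arm.get_obs();print(o['t'],o['joint_positions'].round(2),o['ee_pos'],o['orientation'],o['grip_width'])
crop(c['top'],300,180,450,280,'e1_c',5)
for P in [(.4013,-.4282,.08)]: print(rel(P,(-np.pi/2,0,-1.686)))
```

```text
45.95 [ 0.11  0.51  0.87  1.84 -0.45  1.01 -0.52] [ 0.40123502 -0.42780164  0.19901338] [-1.57060947e+00  2.53833279e-04 -1.68383025e+00] 0.0001846131601414055
(array([-0.   ,  0.002, -0.   ]), array([4.00e-01, 1.19e+02, 1.00e-01]))
```

View pics/e1_wrist.png

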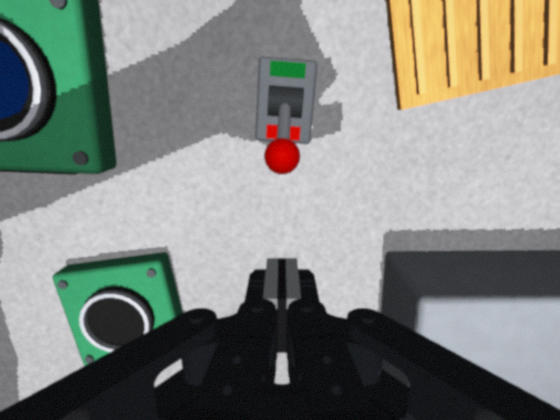

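View pics/e1_c.png

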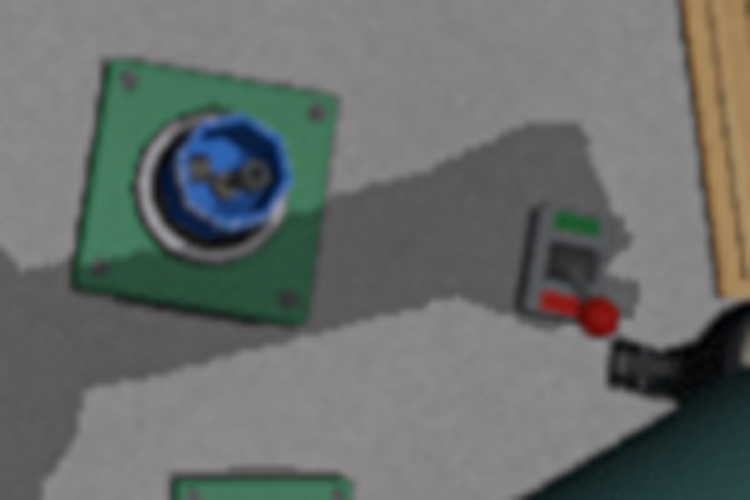

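Request:
move_arm(
  plan=[
    [[0,0,0,0,45,0,-1],[0,0,0,0,90,0,-1],[0,0,0,0,119,0,-1],[0,0,0,0,119,0,-1],[0,0,0,0,119,0,-1],[0,0,0,0,119,15,-1],[0,0,0,0,118,27,-1],[0,0,0,0,117,39,-1],[0,0,0,0,116,51,-1],[0,0,0,0,117,63,-1],[0,0,0,0,118,75,-1],[0,0,0,0,119,85,-1],[0,0,0,0,119,90,-1],[0,0,0,0,119,92,-1],[0,0,0,0,119,92,-1],[0,0,0,0,119,80,-1],[0,0,0,0,80,70,-1],[0,0,0,0,30,60,-1],[0,0,0,0,-20,50,-1],[0,0,0,0,-20,50,-1]],
  ],
)

```text
t: 47.95
ee_pos: [0.4494, -0.4378, 0.226]
orientation: [-1.561, -0.005, -1.69]
wrist_force: [0.4, -0.5, -0.5]
grip_width: 0.0
```

Run:
```python
from h import *
c=grab(['wrist','top','scene'],'f1');o=arm.get_obs();print(o['t'],o['ee_pos'],o['orientation'],o['wrist_force'])
pad=np.zeros((420,800,3),np.uint8)
pad[:400,:400]=cv2.resize(c['top']['image'][180:260,360:440],(400,400));pad[:400,400:]=cv2.resize(c['scene']['image'][120:180,190:250],(400,400))
cv2.imwrite('pics/f1_m.png',pad[:,:,::-1])
```

```text
48.1 [ 0.44965079 -0.43358025  0.21907467] [-1.56995376e+00  1.05649980e-03 -1.68667546e+00] [0.31919923 1.1666382  0.00220875]
```

View pics/f1_m.png

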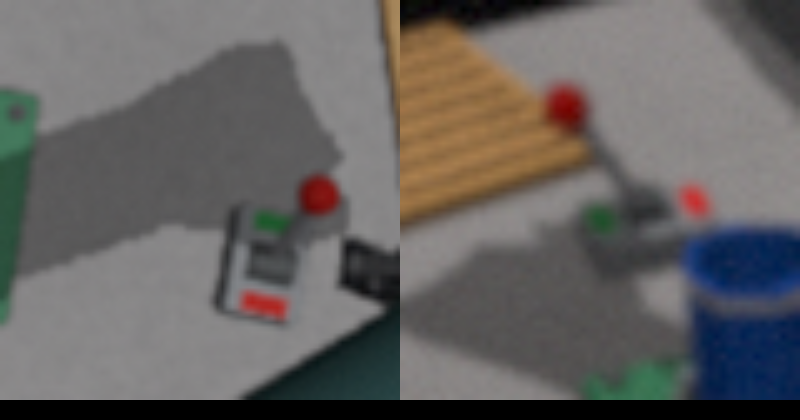

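View pics/f1_wrist.png

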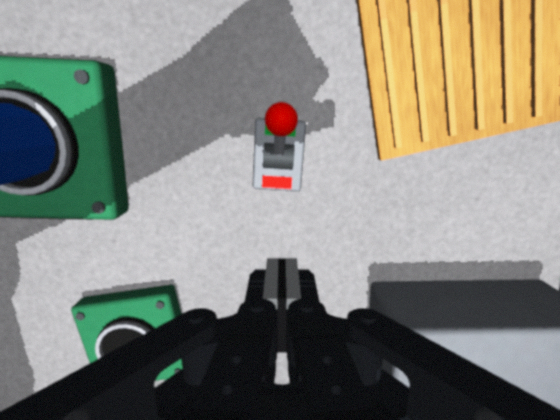

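Run:
```python
from h import *
c=load('f1')
b=tri(c['top'],(423.8,219.2),c['scene'],(215.05,136));print('ball',b)
pad=np.zeros((420,800,3),np.uint8)
pad[:400,:400]=cv2.resize(c['top']['image'][185:245,312:372],(400,400),interpolation=cv2.INTER_CUBIC);pad[:400,400:]=cv2.resize(c['top']['image'][155:245,225:315],(400,400))
cv2.imwrite('pics/f1_n.png',pad[:,:,::-1])
```

```text
ball (array([ 0.51424132, -0.44628852,  0.09190567]), np.float64(0.0023855252571413203))
```

View pics/f1_n.png

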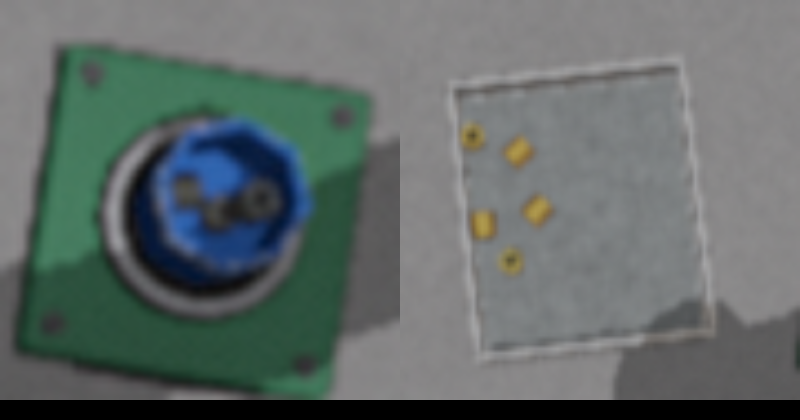

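View pics/f1_scene.png

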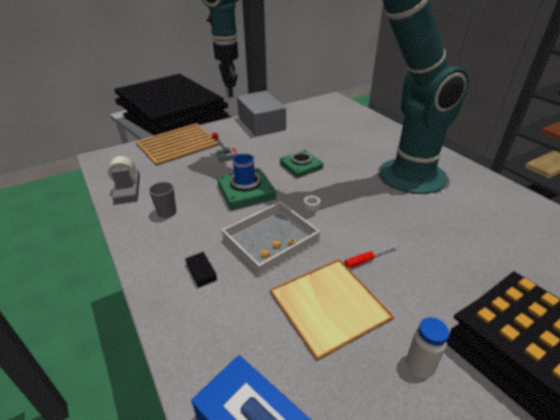

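Run:
```python
from h import *
print(arm.get_obs()['dq'].round(3)); print(arm.sign_off())
```

```text
[ 0.003  0.036 -0.023  0.01  -0.002  0.001 -0.003]
the job is handed in; nothing more can be done
None
```

I finished the whole sequence and handed the job in at about 48 s. The hand-in gave no verdict.

**What I did:**
- Pushed the isolator off, then gripped the barrel on two flats and lifted it off the drive.
- Tipped it over the tray. The spacers stayed put at about 100°, so I went on to about 118°. The last two only slid out when I rolled the barrel from side to side. The mouth was higher by then, at a tool height of about 0.24 m, still under the 0.3 m drop limit.
- Stood the empty barrel back in its collar, put in the three blanks that were on the board, and pushed the isolator back on.

**Last checks:**
- **Isolator:** the red ball is back at (0.514, -0.446, 0.092) m, within about 1.5 mm of its starting "on" position.
- **Barrel:** it is upright, and I measured it about 2 mm from the seat centre after setting it down. It looked unmoved in the last top view.
- **Parts:** all three blanks are in the barrel and all five polished spacers are in the tray. The third blank leans on another, but looked still in two successive pictures.
- **Bench:** the board is empty, the other items look unmoved, and the arm was clear of everything.

No check failed. Two independent position measurements of the same point differed by about 2 mm, which is within the stated camera calibration.

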